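# Unlock the panel tester and hang the rejects

## Robot

A 7-joint arm with a two-finger parallel gripper is mounted at the origin on the work surface. World frame = base frame: x ahead of the robot, y to its left, z up, the work surface at z = 0. Lengths are in mm, angles in degrees, forces in N, time in s.
With the tool pointing down it reaches from about 400 to 850 mm from the base axis. Payload 4.5 kg.
Tool frame: the origin (TCP) lies midway between the tips of the shut fingers; the grasp point (between the pads) lies ctrl.hold_point_z behind it (ctrl.hold_point_z is the distance from the TCP to the grasp point, in mm); z points along the fingers, y is the line along which they close (so a half turn about z gives the same grasp; the last joint's range is limited). The gripper opens to 88 mm and grips with 3 to 60 N. Pads are 18 mm wide; open, the fingers measure 123 mm over their backs; the gripper's body (75 mm by 187 mm) begins 45 mm behind the grasp point.
Start: joints at [73.155, 39.483, -11.15, 89.685, 9.013, 51.709, -12.324], TCP at [201.255, -591.735, 238.743] pointing down, gripper open.
Joint ranges: [-172.22, 172.22], [-26.19, 119.32], [-84.43, 86.54], [7.71, 146.69], [-57.33, 237.33], [2.42, 119.75], [-152.13, 152.13]. Speed limits (degrees/s): [147.25, 147.25, 180, 180, 180, 180, 180].

## Interface

Orientations are given as [roll, pitch, yaw] about the fixed x, y, z axes, in that order (R = Rz(yaw) Ry(pitch) Rx(roll)).
In Python, from plant import ctrl gives the robot as it stands.
- The arm moves only by the tool send_rows, never from a script. Its argument "commands" is text: rows parted by semicolons, each of 4 numbers parted by spaces: the shift along the tool's x, y, z as a fraction of full scale, then the turn about the tool's z as a fraction of full scale. In form: dx dy dz yaw; .... A call has 1 to 8 rows; each row is the pose to reach, as a shift and turn from the pose commanded when the call began, along the tool's axes at that moment; what a row does not reach only later rows make up. Full scale, the value 1, is 0.5 m for a shift and 90 degrees for a turn. A row lasts 1/8 s, in which the tool goes at most 62.5 mm and 10.7 degrees, less where a joint would pass 70% of its speed; a pose out of reach is approached as far as the arm can. A call with a number of a shift or a turn outside -1 to 1 is refused whole. A call with a gripper value outside its range is refused whole. "fingers" is the closure, from 0 (fully open) to 1 (shut), set as the call begins (left out, the last holds). The fingers move at their own pace and stop on an object; the grip force is fixed at half the most. Time passes only in rows, so rows that repeat a pose let the fingers close. It gives the time, the measured TCP pose, the force, the opening and the grip force at its end, in the units of the state.
- ctrl.get_obs(): the state, without advancing time (a new reading comes with each control period).
- ctrl.read_camera(name): name is "scene" or "top" or "wrist"; returns the picture (384x512x3 uint8, red, green, blue); there is no depth.
- ctrl.camera_model(name): a dict with "camera_matrix" (3x3 intrinsics, pixels), "R" (3x3) and "t" (3): a world point X has camera coordinates R X + t; the wrist camera has in their place "mount" (4x4, takes a point from camera to tool coordinates, whose origin is the TCP and whose axes are the flange's). Camera axes: x right, y down, z forward; pixel columns grow to the right and rows downward; lengths in mm; the calibration is good to about 2 mm. A picture is of the moment at which its call begins: read the wrist's pose just before it. camera_model takes no time and is no camera call.
- ctrl.hand_in(): hands the job in; it is judged then, once.
Trained networks look in the newest picture that a camera, given by its name, has taken for a name from the list of things; names that differ only in an ending like _2 or _b are one class to them, and where a whole thing is asked for, a point or a joint stands for the part that bears it (a point fixed in the world has none). Each returns a list of dicts, best first, with "confidence" (0 to 1); they miss things now and then, are a little off and sometimes report something else, mostly with a low value. They report only what shows in the picture. A call takes as long as a camera call.
- ctrl.look_for(query, camera): "bbox" ([centre column, centre row, width, height] in pixels, round what is visible of it).
- ctrl.cut_out(query, camera): "mask" (384x512 bool, what is visible of it) and "bbox" ([centre column, centre row, width, height] in pixels, round what is visible of it).
- ctrl.pinpoint(query, camera): "uv" ([column, row] in pixels: a listed point, or the origin of a listed thing).
The state is a dict: "clock": time; "joint_positions": joint angles; "qvel": joint speeds; "effort": joint torques, N m; "ee_pos": TCP position; "eef_rot": TCP orientation; "wrist_force": force on the tool from outside, world axes, zero at the start; "moment": the same for the moment, N m; "finger_gap": finger opening in mm; "gripper_force": force on a finger pad.
Only numpy, scipy, OpenCV 4.12 (cv2) and the standard library are available. Lean on these libraries where they do the work, as an engineer would, in place of code of your own. Each camera call takes 0.05 s, during which the arm holds its last target. There are 200 camera calls.

## Task

The tester has failed its batch and its lid has locked. Push the spudger through the release slot to press the hidden catch so that the lid springs open, lay the spudger back on its pad, and hang every panel from the tester by its window on the reject rail, one to a hook, in front of the panel that already hangs there and without dislodging that one. Then shut the lid until it catches, and leave the other things on the bench where they are.

Things in the scene. Friction and masses are not known exactly. Their poses are not given: they have to be found in the camera images.
- fixture: Test fixture, fixed. mm. Origin on the bench; +x runs from its front (grey catch housing: x -95..-48, y -40..40, top z 108) to the back (clear wall, x 96..104, top z 114). Three slots for upright panels at x -30, 6, 42, faces square to x, panel bottoms at z 12, tops at z 112, slot blocks up to z 40; free space beside and above them once the lid is open. Base plate 240 x 170 x 10.
- release_slot (a point): Centre of the narrow release slot, on the outer surface of the housing's front, 50 mm above the bench: 16 wide (y), 12 high, wall 5 thick. Axes as fixture: push along +x. The hidden tab's face is straight behind, 17 mm behind this surface.
- catch: Hidden sprung catch in the housing, tab 26 x 26 mm facing the slot, dark. It slides along the fixture's +x 0 to 12 mm (3 N at rest, 7 N fully in) and springs back; the lid is freed at about 7 mm. Origin: the fixture's origin at rest; it moves with the catch.
- lid (a joint): Angle of the clear hold-down lid (190 long, 130 wide, 6 mm thick, aluminium rim), hinged at the back: 0 shut and caught, 1.85 rad open. A weak spring throws it open (about 2 s) once freed and holds it there. To shut, push its outer face round and down: 1 to 3 N at the free edge, 6 to 10 N at the end to snap the catch (stop at -0.02). Uncaught, it springs open again.
- lid_edge (a point): Middle of the lid's free (front) edge on its outer (upper) face, 190 mm from the hinge; shut, it is above the front of the housing, 122 mm above the bench.
- lid_hinge (a point): Middle of the lid's hinge axis (along the fixture's y): fixture x 100, z 119 mm. It does not move with the lid.
- rail: Reject rail, fixed. mm. Dark steel bar 340 long, 12 deep, top at z 202, on two posts, with three hooks of 6 mm wire at local y -130, 0, 130, height 190, sticking out along local -x (towards the robot) to x -96; straight to x -88, then bent up by 7 at the tip. Base 100 x 360 x 12, 30 in front of the bar. Origin: on the bench under the bar's front face.
- spudger: Loose black nylon spudger: a flat bar 160 long (x), 10 wide (y), 6 mm thick (z), 30 g, both ends alike. Origin: middle of its underside.
- pad: Fixed grey rubber tool pad 220 (x) x 66 (y) x 4 mm, on which the spudger lies. Origin: middle of its underside.
- mouse: Bystander: computer mouse 110 x 60 x 34 mm.
- tape: Bystander: roll of tape, 90 mm across, 18 high.
- solvent: Bystander: bottle, 60 mm across, 140 tall, standing.
- meter: Bystander: multimeter lying flat, 150 x 78 x 36 mm.
- bin: Bystander: small open parts bin 100 x 70 x 35 mm.
- driver: Bystander: screwdriver 170 mm long, lying.
- hookr (a point): Point on the axis of the right (local y -130) hook wire, 50 mm out from the bar, 190 above the bench; axes as rail: in them the wire runs from x +50 (bar) to -46 (tip).
- hookm (a point): Point on the axis of the middle (local y 0) hook wire, 50 mm out from the bar, 190 above the bench; axes as rail: in them the wire runs from x +50 (bar) to -46 (tip).
- hookl (a point): Point on the axis of the left (local y +130) hook wire, 50 mm out from the bar, 190 above the bench; axes as rail: in them the wire runs from x +50 (bar) to -46 (tip).
- panel1: White control panel 60 wide (y), 100 high (z), 5 mm thick (x; -x is the face with four buttons), about 60 g; a window 36 wide, 28 high is cut through, its top 12 below the top edge, centre 74 above the origin. Origin: middle of its bottom edge; hung, it is 85 below the wire's axis. To be hung: starts in slot 1 from the front (may be absent).
- panel2: White control panel 60 wide (y), 100 high (z), 5 mm thick (x; -x is the face with four buttons), about 60 g; a window 36 wide, 28 high is cut through, its top 12 below the top edge, centre 74 above the origin. Origin: middle of its bottom edge; hung, it is 85 below the wire's axis. To be hung: starts in slot 2 from the front (may be absent).
- panel3: White control panel 60 wide (y), 100 high (z), 5 mm thick (x; -x is the face with four buttons), about 60 g; a window 36 wide, 28 high is cut through, its top 12 below the top edge, centre 74 above the origin. Origin: middle of its bottom edge; hung, it is 85 below the wire's axis. To be hung: starts in slot 3 from the front (may be absent).
- hung1: White control panel 60 wide (y), 100 high (z), 5 mm thick (x; -x is the face with four buttons), about 60 g; a window 36 wide, 28 high is cut through, its top 12 below the top edge, centre 74 above the origin. Origin: middle of its bottom edge; hung, it is 85 below the wire's axis. Already hangs on the right hook, near the bar.
- hung2: White control panel 60 wide (y), 100 high (z), 5 mm thick (x; -x is the face with four buttons), about 60 g; a window 36 wide, 28 high is cut through, its top 12 below the top edge, centre 74 above the origin. Origin: middle of its bottom edge; hung, it is 85 below the wire's axis. Already hangs on the middle hook, near the bar.
- hung3: White control panel 60 wide (y), 100 high (z), 5 mm thick (x; -x is the face with four buttons), about 60 g; a window 36 wide, 28 high is cut through, its top 12 below the top edge, centre 74 above the origin. Origin: middle of its bottom edge; hung, it is 85 below the wire's axis. Already hangs on the left hook, near the bar.

How it is judged (in metres and radians):
On the way, in this order (a step that is already met when the one before it is completed fails the run):
1. the hidden catch is pressed with the spudger through the slot (contact force between spudger and catch above 0.5 N and x of catch in the frame of fixture above 0.005 m), for 0.02 s.
2. the lid has sprung open (value of joint lid above 1.4 rad), for 0.1 s.
At the end, for the whole second after the job is handed in: Every tested panel hangs still by its window (origin within 30 mm sideways of the wire, 74 to 94 mm below it), one to a hook; the three that hung there still hang on their hooks; lid caught (under 0.05 rad); spudger at rest, its middle on the pad; bystanders within 40 mm of their places (((x of panel1 in the frame of hookr between -0.045 and 0.055 m and y of panel1 in the frame of hookr between -0.03 and 0.03 m and z of panel1 in the frame of hookr between -0.094 and -0.074 m) or (x of panel1 in the frame of hookm between -0.045 and 0.055 m and y of panel1 in the frame of hookm between -0.03 and 0.03 m and z of panel1 in the frame of hookm between -0.094 and -0.074 m) or (x of panel1 in the frame of hookl between -0.045 and 0.055 m and y of panel1 in the frame of hookl between -0.03 and 0.03 m and z of panel1 in the frame of hookl between -0.094 and -0.074 m)) and ((x of panel2 in the frame of hookr between -0.045 and 0.055 m and y of panel2 in the frame of hookr between -0.03 and 0.03 m and z of panel2 in the frame of hookr between -0.094 and -0.074 m) or (x of panel2 in the frame of hookm between -0.045 and 0.055 m and y of panel2 in the frame of hookm between -0.03 and 0.03 m and z of panel2 in the frame of hookm between -0.094 and -0.074 m) or (x of panel2 in the frame of hookl between -0.045 and 0.055 m and y of panel2 in the frame of hookl between -0.03 and 0.03 m and z of panel2 in the frame of hookl between -0.094 and -0.074 m)) and ((x of panel3 in the frame of hookr between -0.045 and 0.055 m and y of panel3 in the frame of hookr between -0.03 and 0.03 m and z of panel3 in the frame of hookr between -0.094 and -0.074 m) or (x of panel3 in the frame of hookm between -0.045 and 0.055 m and y of panel3 in the frame of hookm between -0.03 and 0.03 m and z of panel3 in the frame of hookm between -0.094 and -0.074 m) or (x of panel3 in the frame of hookl between -0.045 and 0.055 m and y of panel3 in the frame of hookl between -0.03 and 0.03 m and z of panel3 in the frame of hookl between -0.094 and -0.074 m)) and horizontal distance between panel1 and panel2 above 0.08 m and horizontal distance between each of panel1, panel2 and panel3 above 0.08 m and x of hung1 in the frame of hookr between -0.045 and 0.055 m and y of hung1 in the frame of hookr between -0.03 and 0.03 m and z of hung1 in the frame of hookr between -0.094 and -0.074 m and x of hung2 in the frame of hookm between -0.045 and 0.055 m and y of hung2 in the frame of hookm between -0.03 and 0.03 m and z of hung2 in the frame of hookm between -0.094 and -0.074 m and x of hung3 in the frame of hookl between -0.045 and 0.055 m and y of hung3 in the frame of hookl between -0.03 and 0.03 m and z of hung3 in the frame of hookl between -0.094 and -0.074 m and linear speed of each of panel1, panel2, panel3, hung1, hung2, hung3, spudger below 0.03 m/s and angular speed of each of panel1, panel2, panel3, hung1, hung2, hung3, spudger below 0.5 rad/s and value of joint lid below 0.05 rad and x of spudger in the frame of pad between -0.11 and 0.11 m and y of spudger in the frame of pad between -0.033 and 0.033 m and height (world z) of spudger below 0.014 m); the robot touches nothing.
It fails at once if a panel that already hung on the rail is knocked off its hook (height (world z) of any of hung1, hung2, hung3 below 0.07 m).
It fails at once if a bystander is shoved more than 4 cm from its place (distance of any of mouse, tape, solvent, meter, bin, driver from where it was at the start of the episode above 0.04 m).
Of panel1, panel2, panel3 only 2 to 3 are there at a start; the rules pass over those that are not, and their reading is None.
At some moment in a run one of spudger may be knocked a few centimetres aside while the robot is not near it.
It also fails if it takes over 208 s, if anything falls off the work surface, if the arm or the gripper's body presses on something with over 40 N, if the wrist force passes 120 N, or if a joint passes its speed limit or range.

## Working session

There is one attempt and no reset: what is moved stays moved. The work goes in short steps, Python scripts to look and compute and a tool call to move; the robot and the scene stay as the last step left them, time stands still between calls to the robot, and variables do not carry over. Pictures are saved under pics/ and viewed, at most 14 in all, crops included, and the job is handed in when it is done.

Besides the shell and the picture viewer there is one more tool, called after "Call:" as name(argument=value, ...), one argument or row to a line, values as JSON. send_rows: Moves the arm, as the interface text tells. Its arguments: {"type":"object","properties":{"commands":{"type":"string"},"fingers":{"type":"number"}},"required":["commands"]}

```bash
ls; mkdir -p pics
python3 - <<'E'
from plant import ctrl
import cv2,numpy as np
np.set_printoptions(precision=1,suppress=True)
print(ctrl.get_obs(), ctrl.hold_point_z)
for c in ["scene","top"]:
    im=ctrl.read_camera(c); cv2.imwrite(f"pics/{c}0.png",im[:,:,::-1])
    m=ctrl.camera_model(c); print(c,m)
    for q in ["release_slot","lid_edge","lid_hinge","fixture","rail","hookr","hookm","hookl","spudger","pad","panel1","hung1","solvent","meter","mouse","bin","driver","tape"]:
        r=ctrl.pinpoint(q,c)
        print(q,[(np.array(d["uv"]),round(d["confidence"],2)) for d in r[:4]])
print(ctrl.camera_model("wrist"))
E
```

```text
pics
{'clock': 0.0, 'joint_positions': array([ 73.2,  39.5, -11.1,  89.7,   9. ,  51.7, -12.3]), 'qvel': array([-0. , -0. ,  0. , -0.1, -0. ,  0.1, -0. ]), 'effort': array([  0. , -52.8,  -1.3, -15.3,  -0.1,   0. ,   0. ]), 'ee_pos': array([ 201. , -591.1,  237.9]), 'eef_rot': array([-179.9,    0. ,   18.8]), 'wrist_force': array([ 0.9, -0.5, -0.1]), 'moment': array([-0.,  0., -0.]), 'gripper_force': 0.0, 'finger_gap': 87.83844834382762} 18.700000000000003
scene {'camera_matrix': array([[353.2,   0. , 257. ],
       [  0. , 353.2, 189.8],
       [  0. ,   0. ,   1. ]]), 'R': array([[-0.8,  0.6, -0. ],
       [ 0.4,  0.6, -0.7],
       [-0.4, -0.6, -0.7]]), 't': array([ 457.8, -134.7, 1296.3])}
release_slot [(array([251.8, 165.1]), 0.72), (array([285.8, 259.6]), 0.4)]
lid_edge [(array([252.2, 145.4]), 0.79)]
lid_hinge [(array([195.7, 135.7]), 0.79), (array([418.7, 271.4]), 0.59), (array([202.5, 254.6]), 0.57)]
fixture []
rail [(array([282.8, 285.3]), 0.71), (array([210.8, 227.9]), 0.39)]
hookr [(array([253.2, 204.7]), 0.8), (array([286.4, 260.1]), 0.74), (array([299.5, 226.6]), 0.66)]
[... 1381 characters left out ...]
y([355.7, 188.4]), 0.43)]
hung1 [(array([194.4, 170.3]), 0.65), (array([158.3, 184.3]), 0.59)]
solvent [(array([255.8, 135.9]), 0.52)]
meter [(array([341.5, 148.6]), 0.82)]
mouse [(array([369.3, 259.6]), 0.74), (array([196.6, 169.7]), 0.28)]
bin [(array([263.2, 178.5]), 0.89)]
driver [(array([138.5, 261.6]), 0.61)]
tape [(array([274.4, 152.2]), 0.72), (array([152.1, 186.6]), 0.59), (array([140.7, 260.1]), 0.18)]
{'camera_matrix': array([[314.6,   0. , 257. ],
       [  0. , 314.6, 186.3],
       [  0. ,   0. ,   1. ]]), 'mount': array([[   0. ,   -1. ,   -0.3,   78.7],
       [   1. ,    0. ,   -0. ,   -0.2],
       [   0. ,   -0.3,    1. , -146.1],
       [   0. ,    0. ,    0. ,    1. ]])}
```

View pics/top0.png

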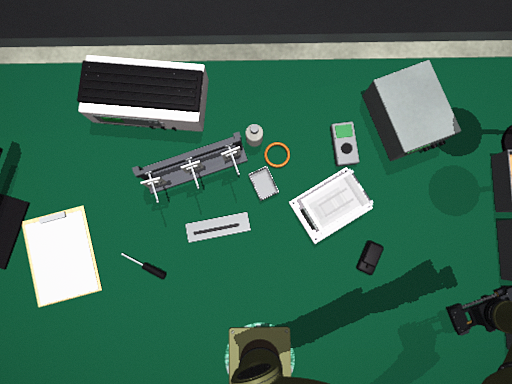

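View pics/scene0.png

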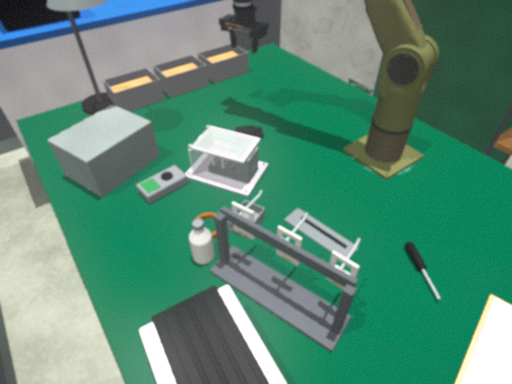

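```bash
cat > h.py <<'E'
from plant import ctrl
import cv2,numpy as np
from scipy.spatial.transform import Rotation as Ro
np.set_printoptions(precision=1,suppress=True)
def cam(c,obs=None):
    m=ctrl.camera_model(c);K=np.array(m["camera_matrix"])
    if c=="wrist":
        o=obs or ctrl.get_obs()
        T=np.eye(4);T[:3,:3]=Ro.from_euler("xyz",o["eef_rot"],degrees=True).as_matrix();T[:3,3]=o["ee_pos"]
        W=np.linalg.inv(T@np.array(m["mount"]));return K,W[:3,:3],W[:3,3]
    return K,np.array(m["R"]),np.array(m["t"])
def atz(c,uv,z,obs=None):
    K,R,t=cam(c,obs);d=R.T@np.linalg.solve(K,[uv[0],uv[1],1.]);C=-R.T@t
    return C+d*(z-C[2])/d[2]
def proj(c,X,obs=None):
    K,R,t=cam(c,obs);p=K@(R@np.array(X,float)+t);return p[:2]/p[2]
def best(q,c):
    r=ctrl.pinpoint(q,c);return [(np.array(d["uv"]),round(d["confidence"],2)) for d in r[:4]]
def save(c,n):
    im=ctrl.read_camera(c);cv2.imwrite(f"pics/{n}.png",im[:,:,::-1]);return im
E
python3 - <<'E'
from h import *
for q,uv,z in [("slot",(306.9,221.6),50),("edge",(310.8,214.9),122),("hinge",(357.1,187.9),119),("fix",(330,206.5),0),("rail",(196,165.4),0),("hookm",(195.9,177.6),190),("hookl",(153.2,185),190),("spud",(215.7,229.8),4),("pad",(216.5,224.4),0),("solv",(255.8,135.9),0)]:
    print(q,atz("top",uv,z))
for q,uv,z in [("slot",(251.8,165.1),50),("edge",(252.2,145.4),122),("hinge",(195.7,135.7),119),("hookr",(253.2,204.7),190),("hookm",(296.9,225.9),190),("hookl",(351.2,255.6),190),("spud",(324.4,231.1),4),("pad",(322.2,230.5),0)]:
    print(q,atz("scene",uv,z))
for c in("top","scene"):
    K,R,t=cam(c);print(-R.T@t)
E
```

```text
slot [ 452.  -165.8   50. ]
edge [ 469.7 -169.9  122. ]
hinge [ 555.4 -322.3  119. ]
fix [ 506.3 -254.2    0. ]
rail [658.  215.5   0. ]
hookm [584.1 189.1 190. ]
hookl [562.7 320.1 190. ]
spud [429.6 145.4   4. ]
pad [448.5 142.9   0. ]
solv [762.5   2.2   0. ]
slot [ 457.  -178.1   50. ]
edge [ 447.8 -186.9  122. ]
hinge [ 566.5 -345.3  119. ]
hookr [633.5  80.8 190. ]
hookm [591.7 193.6 190. ]
hookl [552.3 323.1 190. ]
spud [427.4 145.3   4. ]
pad [428.3 137.7   0. ]
[ 381.1   10.4 1471.5]
[966.8 562.7 810.3]
```

```bash
cat >> h.py <<'E'
def go(*targets):
    o=ctrl.get_obs();Rm=Ro.from_euler("xyz",o["eef_rot"],degrees=True).as_matrix()
    for x,y,z,yaw in targets:
        d=Rm.T@(np.array([x,y,z])-o["ee_pos"])/500;w=-((yaw-o["eef_rot"][2]+180)%360-180)/90
        print("%.4f %.4f %.4f %.4f"%(*d,w))
E
python3 -c "
from h import *
go((480,-250,300,45),(430,143,250,102))"
```

```text
0.7479 -0.4676 -0.1226 -0.2913
0.9063 -1.2440 -0.0227 -0.9247
```

Call:
send_rows(
  commands="0.75 -0.47 -0.12 -0.29; 0.75 -0.47 -0.12 -0.29; 0.75 -0.47 -0.12 -0.29; 0.75 -0.47 -0.12 -0.29; 0.75 -0.47 -0.12 -0.29; 0.75 -0.47 -0.12 -0.29; 0.75 -0.47 -0.12 -0.29; 0.75 -0.47 -0.12 -0.29",
)

```text
clock: 2.9
ee_pos: [484.4, -243.3, 299.8]
eef_rot: [179.9, -0.2, 45.4]
wrist_force: [-0.0, -0.7, -0.6]
finger_gap: 88.3
gripper_force: 0.0
```

```bash
python3 -c "
from h import *
save('wrist','w1')
for q in ['release_slot','lid_edge','lid_hinge']: 
  print(q,[(a,c,atz('wrist',a,{'release_slot':50,'lid_edge':122,'lid_hinge':119}[q])) for a,c in best(q,'wrist')])
o=ctrl.get_obs();print(o['ee_pos'],o['eef_rot'])
go((430,143,250,102))"
```

```text
release_slot []
lid_edge [(array([191.6, 130.6]), 0.8, array([ 456.2, -177.2,  122. ])), (array([270.6, 136.6]), 0.64, array([ 508.8, -238.6,  122. ]))]
lid_hinge [(array([363.7, 173.1]), 0.66, array([ 550.7, -338.9,  119. ])), (array([246.8, 272.5]), 0.23, array([ 374. , -335.8,  119. ]))]
[ 479.3 -250.2  298.4] [-180.     0.1   44.7]
0.4838 -0.6279 0.0961 -0.6362
```

View pics/w1.png

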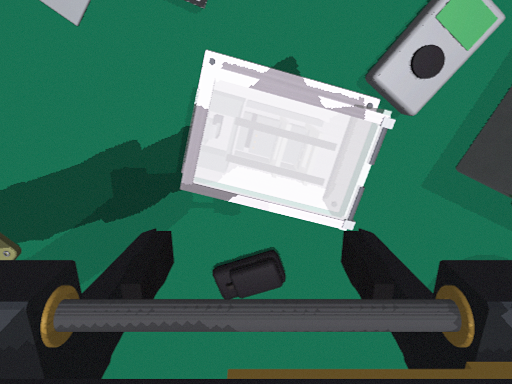

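Call:
send_rows(
  commands="0.48 -0.63 0.1 -0.64; 0.48 -0.63 0.1 -0.64; 0.48 -0.63 0.1 -0.64; 0.48 -0.63 0.1 -0.64; 0.48 -0.63 0.1 -0.64; 0.48 -0.63 0.1 -0.64; 0.48 -0.63 0.1 -0.64; 0.48 -0.63 0.1 -0.64",
  fingers=0.5,
)

```text
clock: 4.1
ee_pos: [428.4, 143.8, 248.4]
eef_rot: [-180.0, 0.0, 102.5]
wrist_force: [0.4, -0.4, 0.0]
finger_gap: 44.2
gripper_force: 0.0
```

```bash
cat > sp.py <<'E'
from h import *
def spud():
    save('wrist','wtmp');o=ctrl.get_obs()
    for q,z in (('spudger',8),('pad',4)):
        for r in ctrl.cut_out(q,'wrist')[:1]:
            v,u=np.nonzero(r['mask'])
            (c,s,a)=cv2.minAreaRect(np.c_[u,v].astype(np.float32))
            b=[atz('wrist',p,z,o)[:2] for p in cv2.boxPoints((c,s,a))]
            e=[b[1]-b[0],b[2]-b[1]];L=max(e,key=np.linalg.norm)
            print(q,round(r['confidence'],2),'centre',np.mean(b,0),'sides',[np.linalg.norm(x) for x in e],'yaw',np.degrees(np.arctan2(L[1],L[0])),c)
    print(o['ee_pos'],o['eef_rot'])
if __name__=="__main__": spud()
E
python3 sp.py
```

```text
spudger 0.88 centre [433.6 142. ] sides [np.float64(159.67220847927064), np.float64(9.777286914067735)] yaw 100.06639927757985 (262.4371643066406, 148.97604370117188)
pad 0.78 centre [440.3 137.4] sides [np.float64(220.5558502272277), np.float64(65.1476256989772)] yaw 98.55276417857684 (266.87158203125, 149.56858825683594)
[428.6 142.1 248.4] [-179.9    0.1  102.4]
```

View pics/wtmp.png

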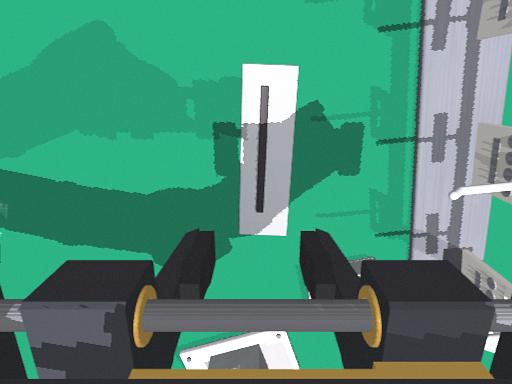

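```bash
python3 -c "
from h import *
go((431,156.8,60,100.1),(431,156.8,5.5,100.1))"
```

```text
0.0304 0.0111 0.3769 0.0237
0.0306 0.0112 0.4859 0.0237
```

Call:
send_rows(
  commands="0.03 0.011 0.1 0.024; 0.03 0.011 0.2 0.024; 0.03 0.011 0.3 0.024; 0.03 0.011 0.38 0.024; 0.03 0.011 0.43 0.024; 0.03 0.011 0.46 0.024; 0.03 0.011 0.48 0.024; 0.03 0.011 0.485 0.024",
)

```text
clock: 5.25
ee_pos: [432.2, 157.8, 6.5]
eef_rot: [-179.9, 0.1, 100.1]
wrist_force: [0.2, 0.4, -0.3]
finger_gap: 44.0
gripper_force: 0.0
```

Call:
send_rows(
  commands="0 0 0 0; 0 0 0 0; 0 0 0 0; 0 0 0 0; 0 0 0 0; 0 0 0 0; 0 0 0 0; 0 0 0 0",
  fingers=1,
)

```text
clock: 6.25
ee_pos: [431.4, 160.0, 7.0]
eef_rot: [-180.0, 0.0, 100.3]
wrist_force: [0.3, -0.8, 5.5]
finger_gap: 9.0
gripper_force: 30.0
```

```bash
python3 -c "
from h import *
go((431,159,120,100),(404,-80,125,121))"
```

```text
-0.0019 -0.0014 -0.2261 0.0035
-0.4625 -0.1401 -0.2357 -0.2298
```

Call:
send_rows(
  commands="0 0 -0.12 0; 0 0 -0.23 0; -0.12 -0.03 -0.23 0; -0.24 -0.07 -0.235 -0.1; -0.36 -0.11 -0.235 -0.23; -0.46 -0.14 -0.235 -0.23; -0.46 -0.14 -0.235 -0.23; -0.46 -0.14 -0.235 -0.23",
)

```text
clock: 7.25
ee_pos: [404.0, -77.9, 124.4]
eef_rot: [-180.0, -0.1, 121.0]
wrist_force: [0.7, 0.7, -0.8]
finger_gap: 9.1
gripper_force: 30.0
```

```bash
cat > sl.py <<'E'
from h import *
def slot():
    save('wrist','wslot');o=ctrl.get_obs()
    for q,z in (('release_slot',50),('lid_edge',122),('lid_hinge',119)):
        print(q,[(a,c,atz('wrist',a,z,o)) for a,c in best(q,'wrist')])
    for r in ctrl.cut_out('spudger','wrist')[:1]:
        v,u=np.nonzero(r['mask']);c,s,a=cv2.minAreaRect(np.c_[u,v].astype(np.float32))
        print('spud',r['confidence'],[(p,atz('wrist',p,o['ee_pos'][2]+4.5,o)) for p in cv2.boxPoints((c,s,a))])
    print(o['ee_pos'],o['eef_rot'],o['joint_positions'],o['finger_gap'])
slot()
E
python3 sl.py
```

```text
release_slot [(array([256.2, 270. ]), 0.65, array([ 434.3, -130.5,   50. ]))]
lid_edge []
lid_hinge []
spud 0.92 [(array([246., 122.], dtype=float32), array([365.4, -24.7, 129. ])), (array([267., 122.], dtype=float32), array([373.3, -19.9, 129. ])), (array([267., 369.], dtype=float32), array([ 447.8, -140.4,  129. ])), (array([246., 369.], dtype=float32), array([ 437.4, -146.7,  129. ]))]
[404.2 -77.1 124.5] [180.   -0.1 121.1] [ 27.2  41.6 -36.6 130.5  60.5  27.  -28.3] 9.292082008315832
```

View pics/wslot.png

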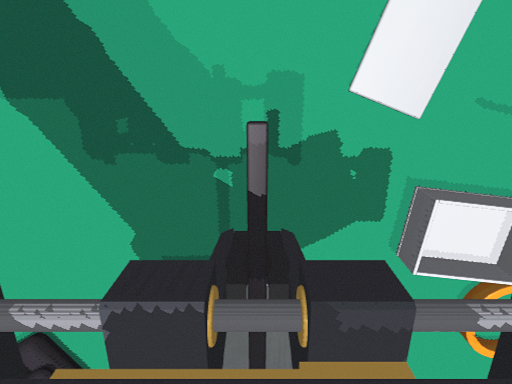

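Run:
```python
from h import *
o=dict(ee_pos=np.array([479.8,-249.8,298.6]),eef_rot=np.array([180,0,44.8]))
yaw=np.radians(-59.5);O=np.array([551,-339])-100*np.array([np.cos(yaw),np.sin(yaw)])
im=cv2.imread("pics/w1.png")[30:250,160:420];im=cv2.resize(im,None,fx=3,fy=3,interpolation=cv2.INTER_CUBIC)
def P(x,y,z):
    X=O+[np.cos(yaw)*x-np.sin(yaw)*y,np.sin(yaw)*x+np.cos(yaw)*y];p=proj('wrist',[*X,z],o)
    return tuple(((p-[160,30])*3+1).astype(int))
for z,xs,ys,c in ((10,(-120,120),(-85,85),(0,0,255)),(122,(-90,100),(-65,65),(255,0,0)),(108,(-95,-48),(-40,40),(0,255,255))):
    q=[P(xs[0],ys[0],z),P(xs[1],ys[0],z),P(xs[1],ys[1],z),P(xs[0],ys[1],z)]
    cv2.polylines(im,[np.array(q)],True,c,1)
print(O,im.shape);cv2.imwrite("pics/ov1.png",im)
```

```text
[ 500.2 -252.8] (660, 780, 3)
```

View pics/ov1.png

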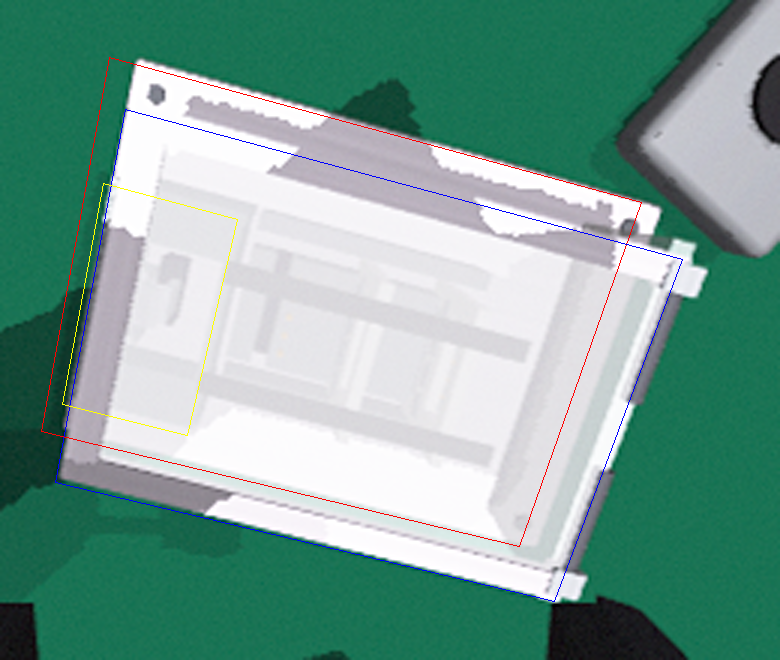

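Run:
```python
from h import *
o=dict(ee_pos=np.array([484.4,-243.3,299.8]),eef_rot=np.array([179.9,-0.2,45.4]))
A=atz('wrist',(205.8,50.2),10,o);B=atz('wrist',(379.3,99),10,o);C=atz('wrist',(179.2,190.7),122,o)
print(A,B,C,np.linalg.norm(A-B),np.degrees(np.arctan2(*(B-A)[1::-1])))
M=np.array([[-120,85],[120,85],[-90,-65.]]);W=np.array([A,B,C])[:,:2]
m=M.mean(0);w=W.mean(0);U,S,V=np.linalg.svd((M-m).T@(W-w));R=(U@V).T
O=w-R@m;print(O,np.degrees(np.arctan2(R[1,0],R[0,0])),'res',(W-(M@R.T+O)),'slot',O+R@[-95,0])
print('lid_edge',atz('wrist',(191.6,130.6),122,o),O+R@[-90,0],'hinge',atz('wrist',(363.7,173.1),119,o),O+R@[100,0])
```

```text
[ 524.1 -108.6   10. ] [ 645.1 -312.3   10. ] [ 403.7 -203.4  122. ] 236.88926327735035 -59.28306076638486
[ 508.9 -251.6] -60.12837926169369 res [[ 1.2 -3.5]
 [ 2.7  1. ]
 [-4.   2.5]] slot [ 461.6 -169.2]
lid_edge [ 461.8 -169.5  122. ] [ 464.1 -173.5] hinge [ 559.2 -330.   119. ] [ 558.7 -338.3]
```

```bash
python3 -c "
from h import *
go((404,-78,300,121),(450,-245,300,35))"
```

```text
-0.0013 -0.0014 -0.3511 0.0023
-0.3346 -0.0958 -0.3512 0.9578
```

Call:
send_rows(
  commands="0 0 -0.12 0; 0 0 -0.24 0.1; 0 0 -0.35 0.25; -0.1 -0.03 -0.35 0.4; -0.2 -0.06 -0.35 0.5; -0.33 -0.095 -0.35 0.65; -0.33 -0.095 -0.35 0.8; -0.33 -0.095 -0.35 0.957",
)

```text
clock: 8.5
ee_pos: [448.5, -244.4, 298.9]
eef_rot: [-179.9, 0.1, 47.2]
wrist_force: [-0.5, 1.3, -0.0]
finger_gap: 9.2
gripper_force: 30.0
```

Call:
send_rows(
  commands="0 0 0 0; 0 0 0 0; 0 0 0 0; 0 0 0 0; 0 0 0 0; 0 0 0 0; 0 0 0 0; 0 0 0 0",
)

```text
clock: 9.5
ee_pos: [448.3, -244.4, 299.4]
eef_rot: [-180.0, 0.1, 47.6]
wrist_force: [0.1, 0.7, -0.3]
finger_gap: 9.1
gripper_force: 30.0
```

```bash
cat > fx.py <<'E'
from h import *
import sys
o=ctrl.get_obs();im=ctrl.read_camera('wrist');o2=ctrl.get_obs();cv2.imwrite('pics/'+sys.argv[1]+'.png',im[:,:,::-1])
o['ee_pos']=(o['ee_pos']+o2['ee_pos'])/2;o['eef_rot'][2]=(o['eef_rot'][2]+o2['eef_rot'][2])/2
print(repr(o['ee_pos']),o['eef_rot'])
for q,z in (('release_slot',50),('lid_edge',122),('lid_hinge',119),('fixture',0)):
    print(q,[(a,c,atz('wrist',a,z,o)) for a,c in best(q,'wrist')])
m=ctrl.cut_out('fixture','wrist')
if m: print(m[0]['bbox']);np.save('fm.npy',m[0]['mask'])
for z in ('a',):
  yaw=np.radians(-60);O=np.array([506,-253.])
  vis=cv2.resize(im[:,:,::-1],(768,576),interpolation=cv2.INTER_CUBIC)
  cv2.imwrite('pics/'+sys.argv[1]+'b.png',vis)
E
python3 fx.py f1
```

```text
array([ 448.2, -244.4,  299.4]) [-180.     0.1   47.6]
release_slot [(array([217.7,  96.5]), 0.91, array([ 455.9, -163.5,   50. ]))]
lid_edge [(array([216.9, 102.6]), 0.85, array([ 459.4, -171.1,  122. ]))]
lid_hinge [(array([393.1, 152.4]), 0.92, array([ 560.4, -332.3,  119. ]))]
fixture [(array([290. , 117.3]), 0.8, array([ 504.8, -248.3,    0. ]))]
[310.8, 119.4, 222.5, 183.2]
```

View pics/f1b.png

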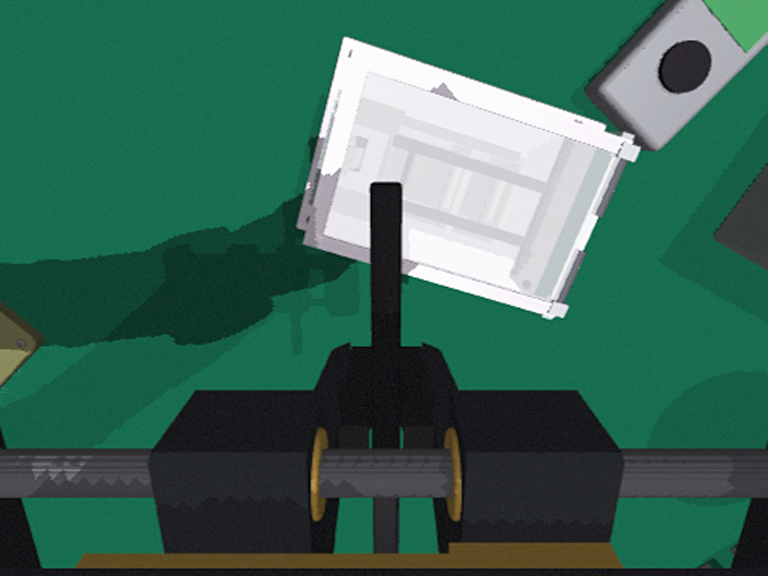

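```bash
cat > fit.py <<'E'
from h import *
from scipy.optimize import least_squares
o=dict(ee_pos=np.array([448.2,-244.4,299.4]),eef_rot=np.array([180,0.1,47.6]))
D=[((217.7,96.5),(-95,0,50)),((216.9,102.6),(-90,0,122)),((393.1,152.4),(100,0,119)),((290,117.3),(0,0,0)),((231.3,25.3),(-120,85,10)),((199.3,152),(-120,-85,10)),((402.7,83.3),(120,85,10)),((203.3,161.3),(-90,-65,122))]
def W(p,m):
    c,s=np.cos(p[2]),np.sin(p[2]);return [p[0]+c*m[0]-s*m[1],p[1]+s*m[0]+c*m[1],m[2]]
f=lambda p:np.ravel([proj('wrist',W(p,m),o)-uv for uv,m in D])
r=least_squares(f,[505,-250,np.radians(-58)],loss='soft_l1')
print(r.x[:2],np.degrees(r.x[2]),r.fun.reshape(-1,2) if r.fun.size==16 else f(r.x).reshape(-1,2),'slot',W(r.x,(-95,0,50)))
E
python3 fit.py
```

```text
[ 507.  -249.9] -59.424063274861794 [[ 4.3  1.2]
 [ 2.2 -0.3]
 [-0.1  4.2]
 [ 1.9 -0.3]
 [-7.5 -2.8]
 [-7.2 -0.9]
 [-2.4 -1.2]
 [-0.1  1.8]] slot [np.float64(458.63402041072715), np.float64(-168.12541825380885), 50]
```

```bash
cat >> fit.py <<'E'
print('--- plate shift free')
def f2(p):
    return np.ravel([proj('wrist',W(p,(m[0]+(p[3] if m[2]==10 else 0),m[1],m[2])),o)-uv for uv,m in D])
for keep in (D,D[:4]+D[4:7]):
    D=keep
    r=least_squares(f2,[505,-250,np.radians(-58),0],loss='soft_l1')
    print(r.x[:2],np.degrees(r.x[2]),r.x[3],f2(r.x).reshape(-1,2),'slot',np.array(W(r.x,(-95,0,50))))
E
python3 fit.py
```

```text
[ 507.  -249.9] -59.424063274861794 [[ 4.3  1.2]
 [ 2.2 -0.3]
 [-0.1  4.2]
 [ 1.9 -0.3]
 [-7.5 -2.8]
 [-7.2 -0.9]
 [-2.4 -1.2]
 [-0.1  1.8]] slot [np.float64(458.63402041072715), np.float64(-168.12541825380885), 50]
--- plate shift free
[ 506.7 -247.6] -58.959327361356436 11.577025179085126 [[ 2.6  0.5]
 [ 0.2 -1.3]
 [-1.2  2. ]
 [ 0.7 -1.4]
 [-0.7 -0.6]
 [-0.2  1.2]
 [ 4.3 -0.7]
 [-1.5  1.1]] slot [ 457.8 -166.2   50. ]
[ 506.2 -247.5] -58.931387033534136 11.872014269167082 [[ 2.3  0.7]
 [-0.3 -1. ]
 [-1.6  2.2]
 [ 0.4 -1.2]
 [-0.8 -0.3]
 [-0.2  1.4]
 [ 4.2 -0.5]] slot [ 457.2 -166.1   50. ]
```

```bash
python3 -c "
from h import *
go((400.8,-71.9,150,121),(400.8,-71.9,49.7,121))"
```

```text
0.1910 -0.3027 0.2988 -0.8159
0.1912 -0.3026 0.4994 -0.8159
```

Call:
send_rows(
  commands="0.1 -0.15 0 -0.1; 0.19 -0.3 0.05 -0.2; 0.191 -0.303 0.15 -0.3; 0.191 -0.303 0.25 -0.42; 0.191 -0.303 0.299 -0.53; 0.191 -0.303 0.299 -0.64; 0.191 -0.303 0.299 -0.75; 0.191 -0.303 0.299 -0.816",
)

```text
clock: 10.8
ee_pos: [401.1, -71.7, 149.8]
eef_rot: [-179.9, -0.0, 121.2]
wrist_force: [-0.6, 0.5, 0.6]
finger_gap: 9.2
gripper_force: 30.0
```

Call:
send_rows(
  commands="0 0 0.05 0; 0 0 0.1 0; 0 0 0.15 0; 0 0 0.18 0; 0 0 0.2 0; 0 0 0.2 0; 0 0 0.2 0; 0 0 0.2 0",
)

```text
clock: 11.8
ee_pos: [400.9, -72.0, 50.3]
eef_rot: [-180.0, 0.0, 121.0]
wrist_force: [-0.2, 0.3, -0.5]
finger_gap: 9.3
gripper_force: 30.0
```

Run:
```python
from h import *
o=ctrl.get_obs();print(o['ee_pos'],o['eef_rot'],o['wrist_force'])
go((400.8,-71.9,49.7,121))
save('scene','s1');im=cv2.imread('pics/s1.png')[110:210,170:310];cv2.imwrite('pics/s1c.png',cv2.resize(im,None,fx=5,fy=5,interpolation=cv2.INTER_CUBIC))
print(best('release_slot','scene'),proj('scene',[457.5,-166.2,50]))
```

```text
[400.9 -72.   50.3] [-180.    0.  121.] [-0.2  0.3 -0.5]
0.0002 -0.0001 0.0013 -0.0001
[(array([254.7, 166.7]), 0.7), (array([282.6, 174. ]), 0.3), (array([280.3, 289.1]), 0.17)] [253.8 167. ]
```

View pics/s1c.png

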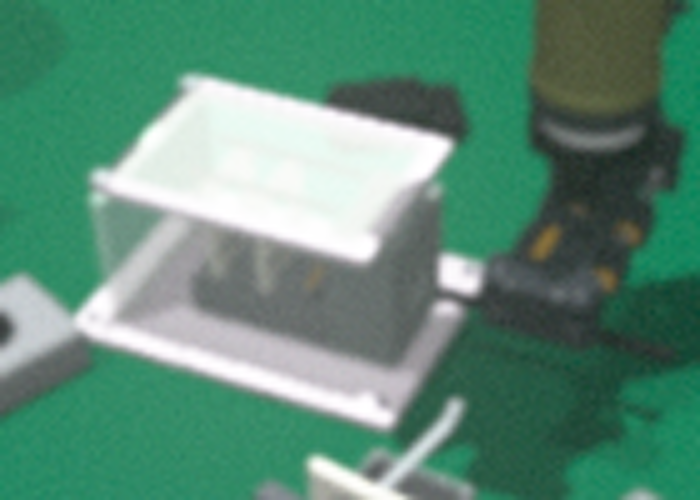

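Call:
send_rows(
  commands="-0.015 0 0 0; -0.025 0 0 0; -0.032 0 0 0; -0.038 0 0 0; -0.044 0 0 0; -0.05 0 0 0; -0.05 0 0 0",
)

```text
clock: 12.78
ee_pos: [413.6, -93.5, 49.9]
eef_rot: [-179.9, -0.0, 121.0]
wrist_force: [-0.1, -0.5, 0.4]
finger_gap: 8.9
gripper_force: 30.0
```

Call:
send_rows(
  commands="-0.01 0 0 0; -0.016 0 0 0; -0.022 0 0 0; -0.028 0 0 0; -0.034 0 0 0; -0.034 0 0 0",
)

```text
clock: 13.52
ee_pos: [421.7, -107.1, 49.8]
eef_rot: [-179.9, -0.1, 121.0]
wrist_force: [-2.8, 5.0, -0.4]
finger_gap: 9.2
gripper_force: 30.0
```

Call:
send_rows(
  commands="-0.004 0 0 0; -0.004 0 0 0; -0.004 0 0 0",
)

```text
clock: 13.9
ee_pos: [422.5, -108.4, 49.8]
eef_rot: [-179.9, -0.2, 121.1]
wrist_force: [-3.0, 5.2, 0.3]
finger_gap: 9.0
gripper_force: 30.0
```

Call:
send_rows(
  commands="0.02 0 0 0; 0.04 0 0 0; 0.06 0 0 0; 0.08 0 0 0; 0.1 0 0 0; 0.1 0 0 0; 0.1 0 0 0; 0.1 0 0 0",
)

```text
clock: 14.9
ee_pos: [398.0, -67.5, 49.9]
eef_rot: [-179.9, 0.1, 120.9]
wrist_force: [1.0, 0.1, -1.1]
finger_gap: 8.9
gripper_force: 30.0
```

Run:
```python
from h import *
im=save('scene','s2');im=cv2.imread('pics/s2.png')[90:210,150:310];cv2.imwrite('pics/s2c.png',cv2.resize(im,None,fx=4,fy=4,interpolation=cv2.INTER_CUBIC))
print(best('lid_edge','scene'),best('panel1','scene'))
go((400.8,-71.9,150,121),(425,90,150,100))
```

```text
[(array([176.2,  81.3]), 0.77), (array([349.9, 257.2]), 0.61), (array([217.7, 164.5]), 0.41)] [(array([219.8, 165.4]), 0.75), (array([226.8, 169.6]), 0.55)]
-0.0115 0.0001 -0.2002 -0.0002
0.2412 0.2082 -0.2005 0.2331
```

View pics/s2c.png

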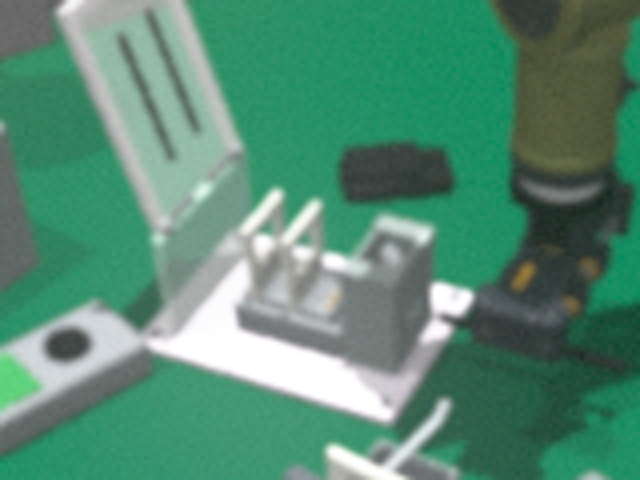

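```bash
python3 -c "
from h import *
go((400.8,-71.9,150,121),(433,157,100,100),(433,157,8.5,100))"
```

```text
-0.0115 0.0001 -0.2002 -0.0002
0.3478 0.2911 -0.1007 0.2331
0.3479 0.2913 0.0823 0.2331
```

Call:
send_rows(
  commands="-0.01 0 -0.1 0; -0.01 0 -0.2 0; 0.1 0.08 -0.2 0.1; 0.22 0.18 -0.15 0.2; 0.348 0.291 -0.1 0.233; 0.348 0.291 -0.1 0.233; 0.348 0.291 -0.1 0.233; 0.348 0.291 -0.02 0.233",
)

```text
clock: 16.05
ee_pos: [434.0, 158.1, 60.6]
eef_rot: [179.8, -0.1, 100.0]
wrist_force: [0.2, 0.0, -2.1]
finger_gap: 8.9
gripper_force: 30.0
```

Call:
send_rows(
  commands="0 0 0.04 0; 0 0 0.07 0; 0 0 0.09 0; 0 0 0.099 0; 0 0 0.1015 0; 0 0 0.1015 0; 0 0 0.1015 0",
)

```text
clock: 16.92
ee_pos: [432.6, 156.7, 9.2]
eef_rot: [-179.9, 0.0, 100.0]
wrist_force: [-0.5, -0.1, 0.1]
finger_gap: 8.8
gripper_force: 30.0
```

Call:
send_rows(
  commands="0 0 0.003 0; 0 0 0.004 0; 0 0 0.004 0; 0 0 0.004 0",
)

```text
clock: 17.42
ee_pos: [432.5, 157.3, 7.0]
eef_rot: [-179.9, 0.0, 100.0]
wrist_force: [-0.6, 0.9, -1.3]
finger_gap: 9.2
gripper_force: 30.0
```

Call:
send_rows(
  commands="0 0 0 0; 0 0 0 0; 0 0 0 0; 0 0 -0.05 0; 0 0 -0.15 0; 0 0 -0.25 0; 0 0 -0.35 0; 0 0 -0.45 0",
  fingers=0.5,
)

```text
clock: 18.42
ee_pos: [432.4, 156.9, 233.6]
eef_rot: [-179.9, 0.0, 100.0]
wrist_force: [1.1, 0.0, -0.5]
finger_gap: 44.3
gripper_force: 0.0
```

Call:
send_rows(
  commands="0 0 0 0; 0 0 0 0; 0 0 0 0; 0 0 0 0",
  fingers=0,
)

```text
clock: 18.92
ee_pos: [432.2, 157.2, 231.0]
eef_rot: [-179.8, 0.0, 100.1]
wrist_force: [-0.1, 0.3, 0.2]
finger_gap: 82.1
gripper_force: 0.0
```

Run:
```python
from sp import *
spud()
# panels: fixture pose
O=np.array([506.5,-247.5]);a=np.radians(-59);u=np.array([np.cos(a),np.sin(a)])
for x in (6,42): print(x,O+u*x)
K,R,t=cam('top')
for q in ('hookr','hookm','hookl'):
    print(q,[(p,c,atz('wrist',p,190)) for p,c in best(q,'wrist')])
    print(q,[(p,c,atz('top',p,190)) for p,c in best(q,'top')] if ctrl.read_camera('top') is not None else 0)
go((400,-60,250,110),(470,-190,230,121))
```

```text
spudger 0.72 centre [434.7 141.5] sides [np.float64(7.93213652287928), np.float64(159.25585939866394)] yaw -79.61938659637741 (258.5, 164.0)
[432.3 157.3 231.2] [-179.8    0.   100.1]
6 [ 509.6 -252.6]
42 [ 528.1 -283.5]
hookr []
hookr [(array([234.7, 161.3]), 0.61, array([633.7,  69.4, 190. ]))]
hookm []
hookm [(array([197.7, 175.1]), 0.78, array([591.9, 183.6, 190. ])), (array([395.1, 166.5]), 0.44, array([ 611.3, -424.6,  190. ]))]
hookl []
hookl [(array([154.9, 187.1]), 0.88, array([556.2, 314.8, 190. ]))]
-0.4168 -0.1404 -0.0356 -0.1107
-0.6972 -0.0478 0.0043 -0.2330
```

```bash
python3 -c "
from h import *
go((490,165,360,18))"
```

```text
-0.0051 0.1150 -0.2561 0.9115
```

Call:
send_rows(
  commands="0 0.05 -0.1 0.11; 0 0.115 -0.256 0.22; 0 0.115 -0.256 0.33; 0 0.115 -0.256 0.44; 0 0.115 -0.256 0.56; 0 0.115 -0.256 0.68; 0 0.115 -0.256 0.8; 0 0.115 -0.256 0.91",
)

```text
clock: 20.52
ee_pos: [489.4, 167.6, 359.9]
eef_rot: [180.0, 0.1, 17.8]
wrist_force: [-1.0, 0.4, -0.6]
finger_gap: 87.9
gripper_force: 0.0
```

Call:
send_rows(
  commands="0 0 0 0; 0 0 0 0; 0 0 0 0; 0 0 0 0",
)

```text
clock: 21.02
ee_pos: [489.6, 167.5, 359.8]
eef_rot: [-180.0, 0.1, 18.2]
wrist_force: [0.1, -0.6, 0.1]
finger_gap: 88.2
gripper_force: 0.0
```

Run:
```python
from h import *
im=save('wrist','r1');o=ctrl.get_obs();print(o['ee_pos'],o['eef_rot'],o['joint_positions'])
cv2.imwrite('pics/r1b.png',cv2.resize(im[:,:,::-1],(768,576),interpolation=cv2.INTER_CUBIC))
for q in ('hookr','hookm','hookl'): print(q,[(p,c,atz('wrist',p,190,o)) for p,c in best(q,'wrist')])
print('rail',[(p,c,atz('wrist',p,0,o)) for p,c in best('rail','wrist')])
print('hung',[(p,c,atz('wrist',p,105,o)) for p,c in best('hung1','wrist')])
```

```text
[489.6 167.5 359.9] [180.    0.1  18.2] [  -5.6   24.9  -28.2   97.3   13.1   61.2 -109.8]
hookr [(array([402.1,  46.8]), 0.97, array([637. ,  75.7, 190. ])), (array([262. ,  29.6]), 0.7, array([610.3, 203. , 190. ])), (array([149.7,  32. ]), 0.7, array([576.5, 299.5, 190. ]))]
hookm [(array([264.1,  50. ]), 0.9, array([594.7, 195.7, 190. ])), (array([262.4, 176.3]), 0.71, array([478.8, 158.6, 190. ])), (array([392.7, 116.6]), 0.19, array([577. ,  56.1, 190. ]))]
hookl [(array([127.3,  52. ]), 0.65, array([553.5, 315.7, 190. ]))]
rail [(array([260.3,  25.6]), 0.64, array([642.1, 213.4,   0. ])), (array([263.8,  46.4]), 0.52, array([617.4, 199.7,   0. ]))]
hung [(array([261. ,  28.1]), 0.84, array([623.8, 207.4, 105. ])), (array([150. ,  32.7]), 0.63, array([579.1, 327.9, 105. ])), (array([373.8,  29.1]), 0.55, array([663.3,  83.6, 105. ]))]
```

View pics/r1b.png

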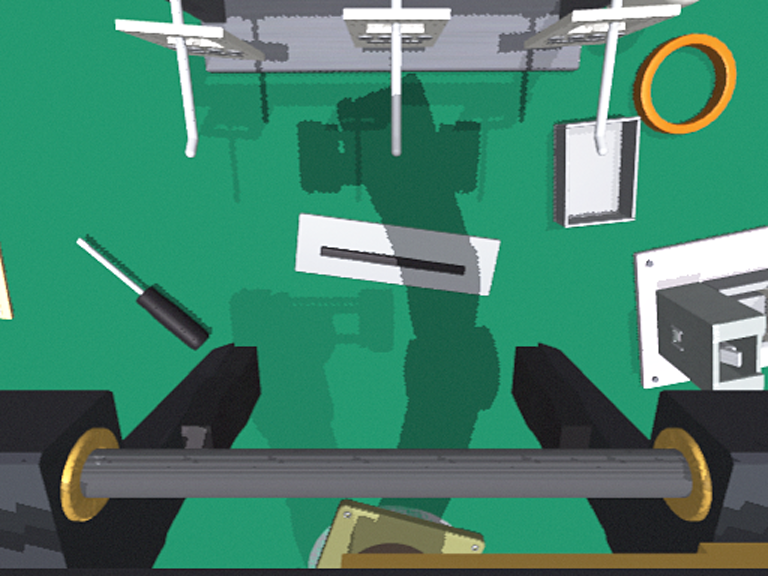

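```bash
python3 -c "
from h import *
o=ctrl.get_obs()
for p in ((126.7,101.3),(264,101.3),(401.3,101.3)): print(atz('wrist',p,197,o))
go((470,-180,300,100),)"
```

```text
[510.8 305.3 197. ]
[551.5 181.4 197. ]
[592.2  57.6 197. ]
-0.2535 0.6483 0.1202 -0.9095
```

Call:
send_rows(
  commands="-0.03 0.1 0.02 -0.11; -0.06 0.2 0.06 -0.22; -0.1 0.32 0.12 -0.33; -0.15 0.43 0.12 -0.45; -0.25 0.54 0.12 -0.57; -0.25 0.648 0.12 -0.68; -0.25 0.648 0.12 -0.8; -0.25 0.648 0.12 -0.91",
)

```text
clock: 22.32
ee_pos: [471.4, -180.9, 299.9]
eef_rot: [-179.9, 0.0, 100.2]
wrist_force: [-0.1, 1.1, -0.6]
finger_gap: 88.0
gripper_force: 0.0
```

```bash
python3 -c "
from h import *
print(ctrl.get_obs()['joint_positions'])
go((509.6,-252.6,200,121),(509.6,-252.6,85,121))"
```

```text
[ 46.1  31.9 -48.8 104.2  28.4  57.   -4.3]
-0.1546 0.0501 0.1999 -0.2313
-0.1545 0.0503 0.4299 -0.2313
```

Call:
send_rows(
  commands="-0.1 0.03 0.05 -0.12; -0.155 0.05 0.15 -0.23; -0.155 0.05 0.2 -0.23; -0.155 0.05 0.2 -0.23; -0.155 0.05 0.2 -0.23; -0.155 0.05 0.2 -0.23",
)

```text
clock: 23.08
ee_pos: [510.5, -251.1, 201.8]
eef_rot: [180.0, 0.1, 120.8]
wrist_force: [0.6, -0.0, 0.2]
finger_gap: 88.4
gripper_force: 0.0
```

Run:
```python
from h import *
im=save('wrist','p1');o=ctrl.get_obs();print(o['ee_pos'],o['eef_rot'])
print([(p,c) for p,c in best('panel1','wrist')])
m=ctrl.cut_out('panel2','wrist')
for r in m[:3]: print(r['confidence'],r['bbox'])
for x in (-30,6,42):
    a=np.radians(-59);X=np.array([506.5,-247.5])+x*np.array([np.cos(a),np.sin(a)]);n=np.array([-np.sin(a),np.cos(a)])
    print(x,[proj('wrist',[*(X+n*k),112],o) for k in(-30,30)])
cv2.imwrite('pics/p1b.png',cv2.resize(im[180:384,100:420,::-1],None,fx=2.4,fy=2.4,interpolation=cv2.INTER_CUBIC))
```

```text
[ 510.3 -251.2  201.6] [180.    0.1 120.8]
[(array([258.2, 164.1]), 0.58)]
0.78 [258.0, 180.4, 74.2, 37.0]
0.74 [259.6, 216.0, 73.7, 42.2]
-30 [array([217.1, 147.9]), array([296.3, 147.6])]
6 [array([219. , 192.8]), array([294.7, 192.5])]
42 [array([220.8, 233.8]), array([293.3, 233.6])]
```

View pics/p1b.png

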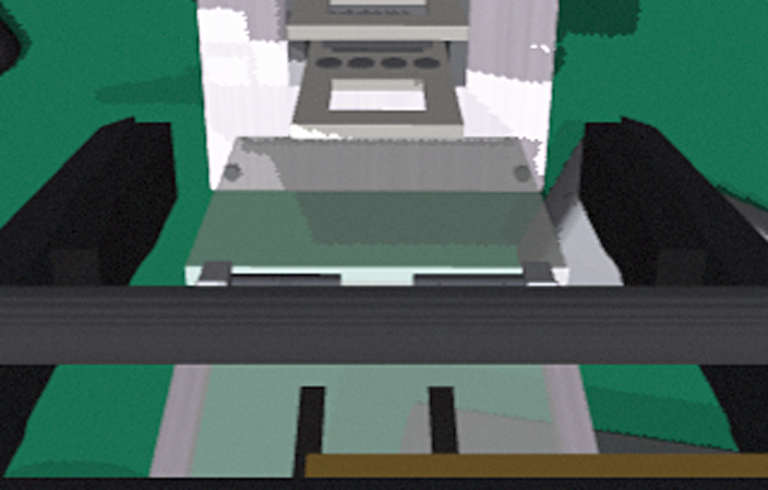

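```bash
python3 -c "
from h import *
go((509.8,-253.2,85,121))"
```

```text
-0.0027 -0.0022 0.2323 -0.0028
```

Call:
send_rows(
  commands="-0.003 -0.002 0.06 -0.003; -0.003 -0.002 0.12 -0.003; -0.003 -0.002 0.17 -0.003; -0.003 -0.002 0.21 -0.003; -0.003 -0.002 0.232 -0.003; -0.003 -0.002 0.232 -0.003; -0.003 -0.002 0.232 -0.003",
)

```text
clock: 24.1
ee_pos: [509.9, -253.2, 84.8]
eef_rot: [-180.0, 0.0, 121.0]
wrist_force: [0.0, 1.2, 0.7]
finger_gap: 88.1
gripper_force: 0.0
```

Call:
send_rows(
  commands="0 0 0 0; 0 0 0 0; 0 0 0 0; 0 0 0 0; 0 0 0 0; 0 0 0 0; 0 0 0 0; 0 0 0 0",
  fingers=1,
)

```text
clock: 25.1
ee_pos: [509.5, -253.2, 84.2]
eef_rot: [-179.9, 0.0, 121.0]
wrist_force: [-0.4, 0.3, 2.2]
finger_gap: 59.4
gripper_force: 30.0
```

Call:
send_rows(
  commands="0 0 -0.03 0; 0 0 -0.08 0; 0 0 -0.14 0; 0 0 -0.21 0; 0 0 -0.28 0; 0 0 -0.34 0; 0 0 -0.34 0; 0 0 -0.34 0",
)

```text
clock: 26.1
ee_pos: [508.6, -253.2, 253.4]
eef_rot: [-179.8, -0.1, 121.0]
wrist_force: [0.2, 0.5, -0.6]
finger_gap: 59.3
gripper_force: 30.0
```

```bash
python3 -c "
from h import *
o=ctrl.get_obs();print(o['wrist_force'],o['finger_gap'])
go((470,-90,250,68),(545,42,250,18.2))"
```

```text
[ 0.2  0.5 -0.6] 59.34197117039847
0.3195 0.1020 0.0069 0.5889
0.4685 0.3665 0.0063 1.1423
```

Call:
send_rows(
  commands="0.04 0.01 0 0.07; 0.09 0.03 0 0.15; 0.14 0.045 0 0.24; 0.19 0.06 0 0.33; 0.24 0.077 0 0.42; 0.29 0.092 0 0.5; 0.32 0.102 0 0.56; 0.32 0.102 0 0.59",
)

```text
clock: 27.1
ee_pos: [469.9, -88.7, 253.3]
eef_rot: [-179.8, 0.1, 68.0]
wrist_force: [0.1, -0.9, -0.8]
finger_gap: 59.5
gripper_force: 30.0
```

```bash
python3 -c "
from h import *
go((545,42,192,18.2))"
```

```text
0.2988 0.0418 0.1219 0.5532
```

Call:
send_rows(
  commands="0.04 0.005 0 0.09; 0.09 0.012 0 0.19; 0.14 0.02 0.02 0.29; 0.19 0.027 0.04 0.38; 0.24 0.034 0.07 0.47; 0.28 0.04 0.1 0.53; 0.299 0.042 0.12 0.553; 0.299 0.042 0.122 0.553",
)

```text
clock: 28.1
ee_pos: [546.1, 40.5, 191.5]
eef_rot: [-180.0, 0.2, 18.2]
wrist_force: [-0.0, -0.5, -1.0]
finger_gap: 59.6
gripper_force: 30.0
```

Call:
send_rows(
  commands="0 0 0 0; 0 0 0 0; 0 0 0 0; 0 0 0 0",
)

```text
clock: 28.6
ee_pos: [546.5, 40.7, 193.2]
eef_rot: [180.0, 0.1, 18.1]
wrist_force: [0.7, -0.4, -0.7]
finger_gap: 59.0
gripper_force: 30.0
```

Run:
```python
from h import *
im=save('wrist','h1');o=ctrl.get_obs();print(o['ee_pos'],o['eef_rot'],o['finger_gap'])
print('hookr',[(p,c,atz('wrist',p,190,o)) for p,c in best('hookr','wrist')],proj('wrist',[635.9,72,190],o),proj('wrist',[592.2,57.6,197],o))
cv2.imwrite('pics/h1b.png',cv2.resize(im[:,:,::-1],(768,576),interpolation=cv2.INTER_CUBIC))
```

```text
[546.5  40.8 193.1] [180.    0.1  18.1] 59.30506992920957
hookr [(array([250.1,  43.5]), 0.72, array([636.3,  73.7, 190. ]))] [253.5  45.8] [253.8 153.1]
```

View pics/h1b.png

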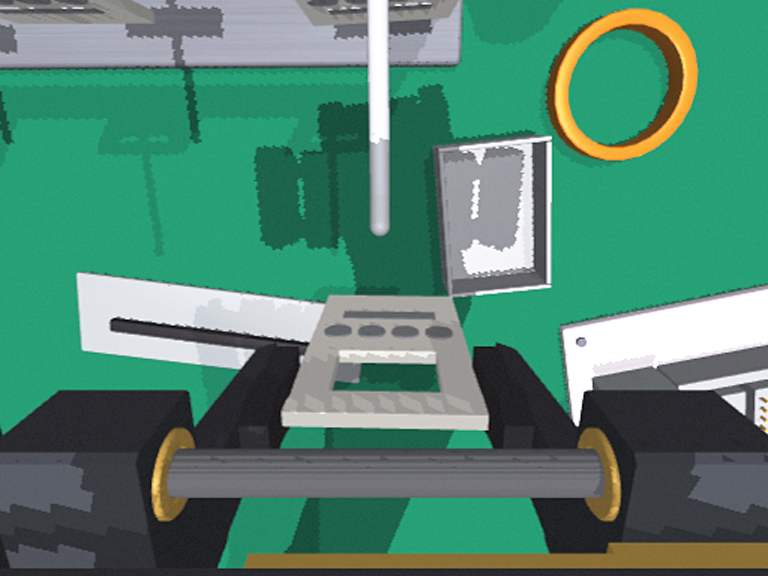

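Run:
```python
from h import *
o=ctrl.get_obs();Rm=Ro.from_euler("xyz",o["eef_rot"],degrees=True).as_matrix()
for p,z in (((385/1.5,422/1.5),220.5),((388/1.5,297/1.5),120.5),((385/1.5,392/1.5),208.5),((390/1.5,351/1.5),180.5)):
    X=atz('wrist',p,z,o);print(X,Rm.T@(X-o['ee_pos']))
go((592.2,57.6,192,18.2),(628.5,69.6,192,18.2),(628.5,69.6,178,18.2))
```

```text
[542.8  40.1 220.5] [ -3.7  -0.4 -27.4]
[545.4  39.6 120.5] [-1.3  0.8 72.6]
[545.4  40.9 208.5] [ -1.   -0.4 -15.4]
[546.2  39.3 180.5] [-0.7  1.4 12.6]
0.0974 -0.0034 0.0021 -0.0008
0.1739 -0.0036 0.0020 -0.0008
0.1739 -0.0036 0.0300 -0.0008
```

Call:
send_rows(
  commands="0.03 -0.0035 0.003 0; 0.06 -0.0035 0.003 0; 0.085 -0.0035 0.003 0; 0.11 -0.0035 0.003 0; 0.135 -0.0035 0.003 0; 0.16 -0.0035 0.003 0; 0.174 -0.0035 0.003 0; 0.174 -0.0035 0.003 0",
)

```text
clock: 29.7
ee_pos: [628.7, 69.8, 191.1]
eef_rot: [180.0, 0.1, 18.1]
wrist_force: [-0.5, -0.2, -1.4]
finger_gap: 59.6
gripper_force: 30.0
```

Call:
send_rows(
  commands="0 0 0.006 0; 0 0 0.012 0; 0 0 0.018 0; 0 0 0.024 0; 0 0 0.027 0; 0 0 0.027 0; 0 0 0.027 0",
)

```text
clock: 30.58
ee_pos: [628.6, 69.7, 177.9]
eef_rot: [180.0, 0.1, 18.1]
wrist_force: [0.2, 0.2, -0.7]
finger_gap: 59.5
gripper_force: 30.0
```

Call:
send_rows(
  commands="0 0 0.001 0; 0 0 0.001 0; 0 0 0.001 0; 0 0 0.001 0; 0 0 0.001 0; 0 0 0.001 0",
  fingers=0,
)

```text
clock: 31.32
ee_pos: [628.5, 69.7, 177.3]
eef_rot: [180.0, 0.1, 18.1]
wrist_force: [0.5, -0.1, 0.1]
finger_gap: 88.2
gripper_force: 0.0
```

Call:
send_rows(
  commands="0 0 -0.02 0; 0 0 -0.05 0; 0 0 -0.1 0; 0 0 -0.16 0; -0.1 0 -0.22 -0.1; -0.2 0 -0.26 -0.2; -0.26 0 -0.28 -0.3; -0.26 0 -0.28 -0.36",
)

```text
clock: 32.33
ee_pos: [503.8, 28.3, 319.9]
eef_rot: [179.9, 0.1, 50.7]
wrist_force: [0.5, -0.6, 0.4]
finger_gap: 88.4
gripper_force: 0.0
```

Run:
```python
from h import *
im=save('scene','s3')
print([(p,c) for p,c in best('hung1','scene')])
for h in ((635.9,72),(595.2,195.8),(554.7,319.7)):
    u=np.array([.95,.312]);print([proj('scene',[*(np.array(h)+u*k),105]) for k in (28,-8)])
cv2.imwrite('pics/s3c.png',cv2.resize(cv2.imread('pics/s3.png')[180:340,180:380],None,fx=3.5,fy=3.5,interpolation=cv2.INTER_CUBIC))
go((470,-90,250,68))
```

```text
[(array([243.3, 233.4]), 0.82), (array([285.8, 261.2]), 0.77), (array([339. , 283.1]), 0.57), (array([248. , 220.9]), 0.41)]
[array([244.4, 232.5]), array([252.7, 223.7])]
[array([287.7, 257.4]), array([295.6, 247.4])]
[array([337. , 285.9]), array([344.2, 274.5])]
-0.2287 0.0967 0.1380 -0.1942
```

View pics/s3c.png

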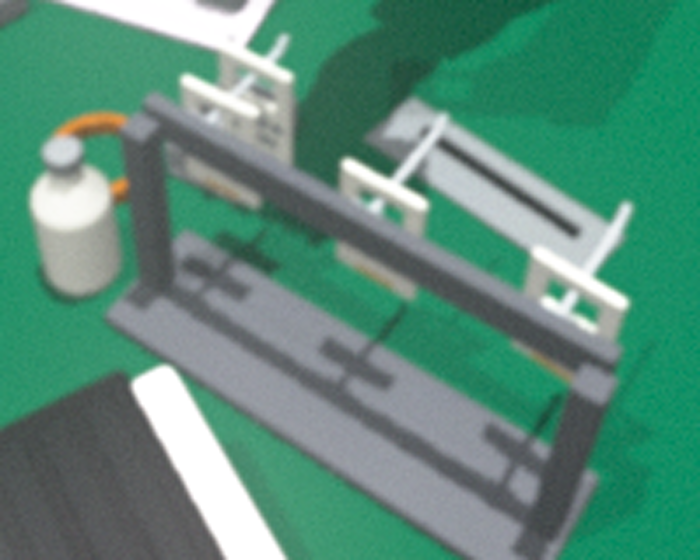

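```bash
python3 -c "
from h import *
go((470,-120,290,90),(528.3,-284,210,121))"
```

```text
-0.2750 0.1350 0.0581 -0.4386
-0.4541 0.4333 0.2184 -0.7831
```

Call:
send_rows(
  commands="-0.09 0.045 0.02 -0.11; -0.18 0.09 0.04 -0.22; -0.275 0.135 0.06 -0.33; -0.33 0.23 0.08 -0.45; -0.39 0.33 0.12 -0.57; -0.43 0.4 0.18 -0.69; -0.454 0.433 0.21 -0.783; -0.454 0.433 0.218 -0.783",
)

```text
clock: 33.42
ee_pos: [527.5, -285.3, 207.1]
eef_rot: [-179.9, -0.1, 120.6]
wrist_force: [-0.6, 1.4, -0.3]
finger_gap: 88.1
gripper_force: 0.0
```

Call:
send_rows(
  commands="0 0 0 0; 0 0 0 0; 0 0 0 0; 0 0 0 0",
)

```text
clock: 33.92
ee_pos: [528.1, -283.3, 209.2]
eef_rot: [-179.9, 0.0, 121.0]
wrist_force: [-0.1, 0.6, 0.2]
finger_gap: 88.2
gripper_force: 0.0
```

Run:
```python
from h import *
im=save('wrist','p2');o=ctrl.get_obs();print(o['ee_pos'],o['eef_rot'])
for r in ctrl.cut_out('panel3','wrist')[:3]: print(r['confidence'],r['bbox'])
for x in (42,):
    a=np.radians(-59);X=np.array([506.5,-247.5])+x*np.array([np.cos(a),np.sin(a)]);n=np.array([-np.sin(a),np.cos(a)])
    print(x,[proj('wrist',[*(X+n*k),112],o) for k in(-30,30)])
go((528.3,-284,84.5,121))
```

```text
[ 528.  -283.4  209. ] [-179.9    0.   121. ]
42 [array([222. , 188.9]), array([295.6, 189. ])]
-0.0011 0.0004 0.2487 0.0000
```

Call:
send_rows(
  commands="0 0 0.06 0; 0 0 0.12 0; 0 0 0.17 0; 0 0 0.21 0; -0.001 0 0.24 0; -0.001 0 0.249 0; -0.001 0 0.249 0; -0.001 0 0.249 0",
)

```text
clock: 35.02
ee_pos: [528.6, -284.2, 84.9]
eef_rot: [-180.0, 0.1, 121.0]
wrist_force: [-0.0, 0.8, -0.0]
finger_gap: 88.2
gripper_force: 0.0
```

Call:
send_rows(
  commands="0 0 0 0; 0 0 0 0; 0 0 0 0; 0 0 0 0; 0 0 0 0; 0 0 0 0; 0 0 0 0; 0 0 0 0",
  fingers=1,
)

```text
clock: 36.02
ee_pos: [528.1, -284.1, 84.2]
eef_rot: [-179.9, -0.0, 121.0]
wrist_force: [0.0, -0.2, 1.7]
finger_gap: 59.3
gripper_force: 30.0
```

Call:
send_rows(
  commands="0 0 -0.03 0; 0 0 -0.08 0; 0 0 -0.14 0; 0 0 -0.21 0; 0 0 -0.28 0; 0 0 -0.34 0; 0 0 -0.34 0; 0 0 -0.34 0",
)

```text
clock: 37.02
ee_pos: [527.3, -284.1, 253.4]
eef_rot: [-179.8, -0.1, 121.0]
wrist_force: [-0.6, -0.9, -0.2]
finger_gap: 59.1
gripper_force: 30.0
```

```bash
python3 -c "
from h import *
go((470,-90,250,68))"
```

```text
0.3919 0.1018 0.0070 0.5890
```

Call:
send_rows(
  commands="0.05 0.01 0 0.07; 0.11 0.03 0 0.15; 0.17 0.045 0 0.24; 0.23 0.06 0 0.33; 0.29 0.077 0 0.42; 0.35 0.092 0 0.5; 0.39 0.102 0 0.56; 0.392 0.102 0 0.59",
)

```text
clock: 38.02
ee_pos: [469.5, -88.0, 253.1]
eef_rot: [-179.8, 0.1, 68.0]
wrist_force: [0.6, 0.0, -0.3]
finger_gap: 59.5
gripper_force: 30.0
```

```bash
python3 -c "
from h import *
go((480,110,250,45),(504,166,192,18.2))"
```

```text
0.3750 -0.1289 0.0062 0.2555
0.4970 -0.1259 0.1220 0.5533
```

Call:
send_rows(
  commands="0.06 -0.025 0 0.04; 0.13 -0.05 0 0.09; 0.21 -0.075 0 0.14; 0.29 -0.1 0 0.2; 0.375 -0.129 0.01 0.27; 0.43 -0.128 0.05 0.37; 0.475 -0.126 0.09 0.47; 0.497 -0.126 0.12 0.553",
)

```text
clock: 39.02
ee_pos: [505.1, 165.1, 191.8]
eef_rot: [180.0, 0.3, 18.0]
wrist_force: [-0.3, 0.0, -1.3]
finger_gap: 59.0
gripper_force: 30.0
```

Call:
send_rows(
  commands="0 0 0 0; 0 0 0 0; 0 0 0 0; 0 0 0 0",
)

```text
clock: 39.52
ee_pos: [506.2, 163.6, 194.4]
eef_rot: [180.0, 0.0, 18.1]
wrist_force: [0.6, 0.0, -0.7]
finger_gap: 59.5
gripper_force: 30.0
```

Run:
```python
from h import *
im=save('wrist','h2');o=ctrl.get_obs();print(o['ee_pos'],o['eef_rot'],o['finger_gap'])
print('hookm',[(p,c,atz('wrist',p,190,o)) for p,c in best('hookm','wrist')],proj('wrist',[595.2,195.8,190],o))
for r in ctrl.cut_out('panel3','wrist')[:3]: print(r['confidence'],r['bbox'])
go((587.8,193.2,192,18.2))
```

```text
[506.1 163.7 194.3] [180.    0.   18.1] 58.83943198817842
hookm [(array([249.5,  45.1]), 0.68, array([595.4, 196.7, 190. ]))] [251.3  46.2]
0.96 [451.8, 70.7, 115.1, 17.5]
0.79 [257.4, 239.9, 137.1, 90.6]
0.41 [502.6, 65.9, 16.5, 74.0]
0.1736 -0.0049 0.0042 -0.0009
```

Call:
send_rows(
  commands="0.01 -0.005 0.005 0; 0.04 -0.005 0.005 0; 0.07 -0.005 0.005 0; 0.1 -0.005 0.005 0; 0.13 -0.005 0.005 0; 0.155 -0.005 0.005 0; 0.173 -0.005 0.005 0; 0.173 -0.005 0.005 0",
)

```text
clock: 40.67
ee_pos: [587.8, 193.7, 191.0]
eef_rot: [-180.0, 0.1, 18.1]
wrist_force: [0.2, -0.4, -0.8]
finger_gap: 59.4
gripper_force: 30.0
```

Call:
send_rows(
  commands="0 0 0.006 0; 0 0 0.012 0; 0 0 0.018 0; 0 0 0.024 0; 0 0 0.027 0; 0 0 0.027 0; 0 0 0.027 0",
)

```text
clock: 41.55
ee_pos: [587.5, 193.5, 177.9]
eef_rot: [180.0, 0.1, 18.1]
wrist_force: [-0.1, 0.6, 0.2]
finger_gap: 59.4
gripper_force: 30.0
```

Call:
send_rows(
  commands="0 0 0.001 0; 0 0 0.001 0; 0 0 0.001 0; 0 0 0.001 0; 0 0 0.001 0; 0 0 0.001 0",
  fingers=0,
)

```text
clock: 42.3
ee_pos: [587.4, 193.4, 177.3]
eef_rot: [180.0, 0.1, 18.1]
wrist_force: [-0.2, 0.0, -0.0]
finger_gap: 87.9
gripper_force: 0.0
```

Call:
send_rows(
  commands="0 0 -0.02 0; 0 0 -0.05 0; 0 0 -0.1 0; 0 0 -0.16 0; -0.1 0.02 -0.22 -0.05; -0.2 0.12 -0.26 -0.1; -0.22 0.24 -0.3 -0.15; -0.22 0.34 -0.34 -0.2",
)

```text
clock: 43.3
ee_pos: [534.7, -2.1, 348.9]
eef_rot: [180.0, 0.0, 36.4]
wrist_force: [1.6, -0.1, 0.1]
finger_gap: 88.3
gripper_force: 0.0
```

Run:
```python
from h import *
o=ctrl.get_obs();print(o['ee_pos'],o['eef_rot'])
for c in('scene','top'):
    im=save(c,'c4'+c)
    print(c,[(p,cf) for p,cf in best('hung1',c)],[(p,cf) for p,cf in best('lid_edge',c)],[(p,cf) for p,cf in best('spudger',c)])
a=np.radians(-59);O=np.array([506.5,-247.5]);u=np.array([np.cos(a),np.sin(a)])
F=lambda x,z:np.array([*(O+u*x),z])
for x in(-60,0,100,150,175,200,230): print(x,F(x,0))
for th in (1.6,1.7,1.85,1.95): 
    E=F(100-190*np.cos(th),119+190*np.sin(th));print(th,E,proj('scene',E),proj('top',E))
```

```text
[534.7  -2.1 348.9] [180.    0.   36.4]
scene [(array([286.6, 260.5]), 0.75), (array([247.2, 235.4]), 0.62), (array([338.9, 284.5]), 0.53), (array([230.9, 170.2]), 0.36)] [(array([178.8,  79.9]), 0.78)] [(array([320.7, 220.2]), 0.63), (array([251.6, 225.3]), 0.2), (array([209.9, 226.1]), 0.16)]
top [(array([233.1, 155.2]), 0.63), (array([157.8, 184.3]), 0.62), (array([193.9, 171.9]), 0.49)] [(array([394.5, 167.3]), 0.83)] [(array([225. , 231.7]), 0.43)]
-60 [ 475.6 -196.1    0. ]
0 [ 506.5 -247.5    0. ]
100 [ 558.  -333.2    0. ]
150 [ 583.8 -376.1    0. ]
175 [ 596.6 -397.5    0. ]
200 [ 609.5 -418.9    0. ]
230 [ 625.  -444.6    0. ]
1.6 [ 560.9 -338.   308.9] [190.5  83.3] [379. 177.]
1.7 [ 570.6 -354.2  307.4] [185.   82.6] [384.5 173.6]
1.85 [ 585.  -378.1  301.6] [177.3  82.7] [392.2 168.7]
1.95 [ 594.2 -393.5  295.5] [172.6  83.5] [396.7 165.8]
```

```bash
cat > lid.py <<'E'
from h import *
a=np.radians(-59);O=np.array([506.5,-247.5]);u=np.array([np.cos(a),np.sin(a)])
def F(x,z,yaw=121): return (*(O+u*x),z,yaw)
E
python3 -c "
from lid import *
print(ctrl.get_obs()['joint_positions'])
go((520,-150,390,80),F(70,390),F(210,390))"
```

```text
[ 10.5  26.8 -24.6  95.9  12.4  60.1 -71.7]
-0.2037 0.2261 -0.0866 -0.4853
-0.3539 0.5067 -0.0867 -0.9409
-0.3798 0.7855 -0.0870 -0.9409
```

Call:
send_rows(
  commands="-0.07 0.08 -0.04 -0.11; -0.14 0.16 -0.085 -0.22; -0.2 0.226 -0.087 -0.33; -0.24 0.3 -0.087 -0.45; -0.28 0.37 -0.087 -0.57; -0.32 0.44 -0.087 -0.69; -0.35 0.5 -0.087 -0.81; -0.35 0.507 -0.087 -0.94",
  fingers=1,
)

```text
clock: 44.7
ee_pos: [543.7, -310.4, 389.2]
eef_rot: [-179.8, -0.0, 119.7]
wrist_force: [-0.2, 0.4, 0.2]
finger_gap: 9.7
gripper_force: 0.0
```

```bash
python3 -c "
from lid import *
o=ctrl.get_obs();print(o['joint_positions'],o['ee_pos'],o['eef_rot'])
go(F(210,390),F(210,285))"
```

```text
[ 47.5  36.5 -43.6  75.3  24.9  77.9  34.1] [ 543.7 -310.4  389.2] [-179.8   -0.   119.7]
-0.2738 0.0070 -0.0019 -0.0139
-0.2739 0.0076 0.2081 -0.0139
```

Call:
send_rows(
  commands="-0.08 0 0 -0.014; -0.17 0.004 0 -0.014; -0.274 0.007 0 -0.014; -0.274 0.007 0 -0.014; -0.274 0.007 0.07 -0.014; -0.274 0.007 0.14 -0.014; -0.274 0.007 0.208 -0.014; -0.274 0.007 0.208 -0.014",
)

```text
clock: 45.7
ee_pos: [612.9, -423.4, 283.6]
eef_rot: [-179.7, -0.3, 121.0]
wrist_force: [0.2, 0.0, -0.4]
finger_gap: 0.6
gripper_force: 0.0
```

Run:
```python
from lid import *
o=ctrl.get_obs();print(o['ee_pos'],o['wrist_force'],o['eef_rot'])
T=[F(175,285),F(150,285)]
for d in (95,88,80,72,64,56,48,40,32,24,16,10):
    t=np.radians(d);r=165
    x=100-r*np.cos(t)+3*np.sin(t);z=119+r*np.sin(t)+3*np.cos(t);T.append(F(x,z));print(d,round(x),round(z))
go(*T)
```

```text
[ 612.9 -423.4  283.6] [ 0.2  0.  -0.4] [-179.7   -0.3  121. ]
95 117 283
88 97 284
80 74 282
72 52 277
64 30 269
56 10 257
48 -8 244
40 -24 227
32 -38 209
24 -50 189
16 -58 167
10 -62 151
0.0611 -0.0012 -0.0025 0.0001
0.1111 -0.0012 -0.0022 0.0001
0.1764 -0.0011 0.0020 0.0001
0.2167 -0.0011 0.0004 0.0001
0.2625 -0.0011 0.0047 0.0001
0.3073 -0.0010 0.0153 0.0001
0.3502 -0.0010 0.0320 0.0001
0.3904 -0.0008 0.0545 0.0001
0.4270 -0.0007 0.0825 0.0001
0.4594 -0.0005 0.1152 0.0001
0.4869 -0.0003 0.1521 0.0001
0.5090 -0.0001 0.1925 0.0001
0.5253 0.0001 0.2356 0.0001
0.5335 0.0002 0.2691 0.0001
```

Call:
send_rows(
  commands="0.06 -0.001 0 0; 0.11 -0.001 0 0; 0.145 -0.001 0 0; 0.176 -0.001 0.001 0; 0.216 -0.001 0.001 0; 0.262 -0.001 0.005 0; 0.307 -0.001 0.015 0; 0.35 -0.001 0.032 0",
)

```text
clock: 46.7
ee_pos: [525.2, -275.1, 272.8]
eef_rot: [180.0, 0.2, 120.9]
wrist_force: [1.0, -1.5, 0.4]
finger_gap: 0.4
gripper_force: 0.7
```

Run:
```python
from lid import *
o=ctrl.get_obs();p=o['ee_pos'];print(p,o['wrist_force'],(p[:2]-O)@u,(p[:2]-O)@[-u[1],u[0]])
save('scene','l1');print(best('lid_edge','scene'))
for d in (20,40,50,60,70,80):
    t=np.radians(d);print(d,proj('scene',F(100-190*np.cos(t),119+190*np.sin(t))[:3]))
```

```text
[ 525.2 -275.1  272.8] [ 1.  -1.5  0.4] 33.27147028817527 1.8504302575634135
[(array([220.9,  94.9]), 0.65)]
20 [248.3 132.3]
40 [237.7 113.8]
50 [230.1 105.3]
60 [221.4  97.7]
70 [211.9  91.3]
80 [202.   86.6]
```

Call:
send_rows(
  commands="0.02 0 0.011 0; 0.04 0 0.023 0; 0.077 0 0.05 0; 0.109 0 0.083 0; 0.137 0 0.12 0; 0.159 0 0.16 0; 0.175 0 0.204 0; 0.183 0 0.237 0",
)

```text
clock: 47.8
ee_pos: [476.9, -196.6, 151.2]
eef_rot: [-179.9, -0.0, 120.8]
wrist_force: [0.6, -0.1, 2.1]
finger_gap: 0.4
gripper_force: 0.9
```

Run:
```python
from lid import *
o=ctrl.get_obs();p=o['ee_pos'];print(p,o['wrist_force'],(p[:2]-O)@u,(p[:2]-O)@[-u[1],u[0]])
save('scene','l2');print(best('lid_edge','scene'))
for d in (0,10,20,30):
    t=np.radians(d);print(d,proj('scene',F(100-190*np.cos(t),119+190*np.sin(t))[:3]))
go(F(-65,130),F(-66,120))
```

```text
[ 476.9 -196.6  151.2] [ 0.6 -0.1  2.1] -58.894272751113974 0.9060255174600762
[(array([253.7, 137.9]), 0.92), (array([279. , 288.6]), 0.68), (array([208.3, 226.4]), 0.35), (array([294.3, 244.6]), 0.19)]
0 [252.1 150.1]
10 [251.  141.5]
20 [248.3 132.3]
30 [243.8 123. ]
0.0109 -0.0001 0.0413 -0.0015
0.0128 -0.0001 0.0613 -0.0015
```

Call:
send_rows(
  commands="0.01 0 0.02 0; 0.012 0 0.04 0; 0.013 0 0.05 0; 0.013 0 0.056 0; 0.013 0 0.06 0; 0.013 0 0.064 0; 0.013 0 0.064 0",
)

```text
clock: 48.78
ee_pos: [473.8, -191.7, 119.8]
eef_rot: [-179.9, -0.0, 120.8]
wrist_force: [1.3, -0.6, 2.1]
finger_gap: 0.5
gripper_force: 0.9
```

Call:
send_rows(
  commands="0 0 0.003 0; 0 0 0.006 0; 0 0 0.009 0; 0 0 0.012 0; 0 0 0.012 0",
)

```text
clock: 49.4
ee_pos: [473.9, -191.8, 114.6]
eef_rot: [-179.9, 0.0, 120.8]
wrist_force: [-1.5, 0.7, 11.3]
finger_gap: 0.5
gripper_force: 5.4
```

Call:
send_rows(
  commands="0 0 0.003 0; 0 0 0.006 0; 0 0 0.006 0",
)

```text
clock: 49.78
ee_pos: [473.9, -191.8, 112.1]
eef_rot: [-179.9, 0.1, 120.8]
wrist_force: [-2.0, 0.1, 16.2]
finger_gap: 0.5
gripper_force: 7.8
```

Call:
send_rows(
  commands="0 0 -0.02 0; 0 0 -0.06 0; 0 0 -0.12 0; 0 0 -0.2 0; 0 0 -0.28 0; 0 0 -0.28 0; 0 0 -0.28 0; 0 0 -0.28 0",
)

```text
clock: 50.78
ee_pos: [472.9, -191.7, 249.6]
eef_rot: [-179.8, -0.1, 120.8]
wrist_force: [-1.0, -0.3, -0.1]
finger_gap: 0.3
gripper_force: 0.0
```

Run:
```python
from lid import *
save('scene','l3');print(best('lid_edge','scene'),proj('scene',F(-90,122)[:3]),proj('scene',F(-90,130)[:3]))
go((410,0,270,110),(425,150,270,100))
```

```text
[(array([253.8, 149.8]), 0.96)] [252.  149.4] [252.  147.3]
0.3939 0.0876 -0.0397 0.1203
0.6362 0.2671 -0.0398 0.2314
```

Call:
send_rows(
  commands="0.12 0.03 -0.02 0.04; 0.24 0.055 -0.04 0.08; 0.35 0.075 -0.04 0.12; 0.42 0.105 -0.04 0.15; 0.5 0.165 -0.04 0.19; 0.58 0.225 -0.04 0.23; 0.636 0.267 -0.04 0.23; 0.636 0.267 -0.04 0.23",
)

```text
clock: 51.88
ee_pos: [425.5, 153.0, 270.6]
eef_rot: [-179.9, -0.1, 100.4]
wrist_force: [-0.3, -0.6, 0.6]
finger_gap: 0.7
gripper_force: 0.0
```

Call:
send_rows(
  commands="0 0 0 0; 0 0 0 0; 0 0 0 0; 0 0 0 0",
)

```text
clock: 52.38
ee_pos: [425.7, 149.2, 270.8]
eef_rot: [-179.9, 0.0, 100.0]
wrist_force: [0.3, -0.6, -0.3]
finger_gap: 0.4
gripper_force: 0.0
```

Run:
```python
from sp import *
spud()
save('scene','e1');print(best('lid_edge','scene'),[(p,c) for p,c in best('hung1','scene')])
for q in ['solvent','meter','mouse','bin','driver','tape']: print(q,best(q,'scene')[:1])
save('top','e2')
for q in ['solvent','meter','mouse','bin','driver','tape']: print(q,best(q,'top')[:1])
a=cv2.imread('pics/wtmp.png');b=cv2.imread('pics/e1.png')[120:330,150:400]
b=cv2.resize(b,(457,384));cv2.imwrite('pics/fin.png',cv2.resize(np.hstack([a[:,120:420],b]),None,fx=1.05,fy=1.05))
```

```text
spudger 0.64 centre [417.3 108.9] sides [np.float64(10.204003644616837), np.float64(158.57650886732588)] yaw -80.23705042596896 (247.0, 173.5)
pad 0.56 centre [440.2 141.4] sides [np.float64(64.07217768290623), np.float64(215.4452114420475)] yaw -77.82981806223044 (268.0, 149.5)
[425.8 149.3 270.8] [-179.9    0.   100.1]
[(array([251.8, 147.6]), 0.79), (array([349.7, 256.1]), 0.67)] [(array([248.5, 230.5]), 0.83), (array([286.5, 258.2]), 0.75), (array([339.6, 284.2]), 0.57)]
solvent [(array([205.5, 256.2]), 0.68)]
meter [(array([161.5, 189.9]), 0.6)]
mouse [(array([246.7, 133.1]), 0.75)]
bin [(array([247.5, 223.1]), 0.7)]
driver []
tape [(array([210.2, 224.9]), 0.63)]
solvent [(array([255.3, 139. ]), 0.75)]
meter [(array([344.2, 148.3]), 0.7)]
mouse [(array([366.4, 259.4]), 0.79)]
bin [(array([264. , 181.3]), 0.68)]
driver [(array([138.9, 266.9]), 0.76)]
tape [(array([275.6, 156.5]), 0.52)]
```

View pics/fin.png

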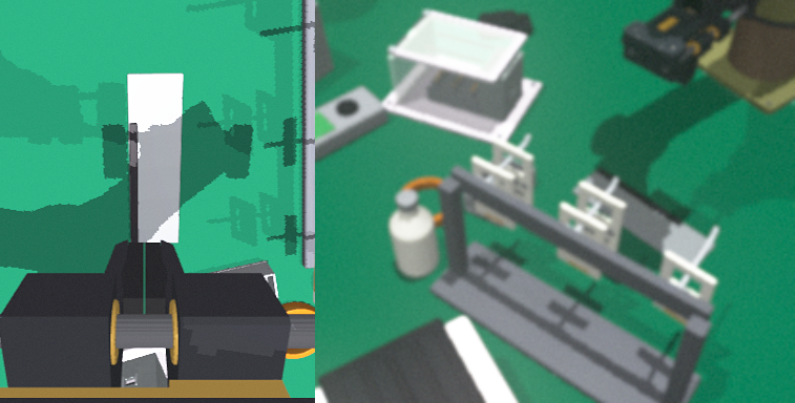

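```bash
python3 -c "
from h import *
go((417.2,115,60,100),(417.2,115,6.5,100))"
```

```text
-0.0654 -0.0284 0.4216 0.0013
-0.0654 -0.0282 0.5286 0.0013
```

Call:
send_rows(
  commands="-0.065 -0.028 0.1 0; -0.065 -0.028 0.2 0; -0.065 -0.028 0.3 0; -0.065 -0.028 0.4 0; -0.065 -0.028 0.46 0; -0.065 -0.028 0.5 0; -0.065 -0.028 0.52 0; -0.065 -0.028 0.528 0",
  fingers=0.5,
)

```text
clock: 54.32
ee_pos: [417.8, 115.8, 6.2]
eef_rot: [-180.0, 0.0, 100.2]
wrist_force: [-0.2, -0.6, -0.7]
finger_gap: 43.9
gripper_force: 0.0
```

Call:
send_rows(
  commands="0 0 0 0; 0 0 0 0; 0 0 0 0; 0 0 0 0; 0 0 0 0; 0 0 0 0; 0 0 0 0; 0 0 0 0",
  fingers=1,
)

```text
clock: 55.32
ee_pos: [417.5, 115.3, 7.1]
eef_rot: [-180.0, 0.0, 100.1]
wrist_force: [0.4, -0.5, 6.0]
finger_gap: 9.0
gripper_force: 30.0
```

```bash
python3 -c "
from h import *
go((438,145,40,100),(438,145,7.5,100))"
```

```text
0.0513 0.0507 -0.0658 0.0013
0.0513 0.0508 -0.0008 0.0013
```

Call:
send_rows(
  commands="0 0 -0.04 0; 0 0 -0.066 0; 0.025 0.025 -0.066 0; 0.051 0.051 -0.066 0; 0.051 0.051 -0.066 0; 0.051 0.051 -0.03 0; 0.051 0.051 -0.008 0; 0.051 0.051 -0.001 0",
)

```text
clock: 56.32
ee_pos: [436.5, 143.6, 6.9]
eef_rot: [-179.8, 0.1, 100.1]
wrist_force: [-2.8, 0.1, 33.2]
finger_gap: 8.9
gripper_force: 30.0
```

Call:
send_rows(
  commands="0 0 0 0; 0 0 0 0; 0 0 0.001 0; 0 0 0.001 0",
)

```text
clock: 56.82
ee_pos: [437.2, 144.0, 7.1]
eef_rot: [-179.9, 0.1, 100.1]
wrist_force: [-1.6, -0.6, 7.2]
finger_gap: 8.9
gripper_force: 30.0
```

Call:
send_rows(
  commands="0 0 0 0; 0 0 0 0; 0 0 0 0; 0 0 -0.05 0; 0 0 -0.15 0; 0 0 -0.25 0; 0 0 -0.35 0; 0 0 -0.45 0",
  fingers=0.5,
)

```text
clock: 57.82
ee_pos: [437.8, 144.4, 233.3]
eef_rot: [-179.9, 0.0, 100.1]
wrist_force: [1.0, -1.0, -0.3]
finger_gap: 44.2
gripper_force: 0.0
```

Call:
send_rows(
  commands="0 0 0 0; 0 0 0 0; 0 0 0 0; 0 0 0 0",
)

```text
clock: 58.32
ee_pos: [437.6, 144.6, 230.7]
eef_rot: [-179.8, 0.0, 100.1]
wrist_force: [0.2, -0.4, -0.3]
finger_gap: 43.9
gripper_force: 0.0
```

Run:
```python
from sp import *
spud()
save('scene','e3');print(best('lid_edge','scene'))
```

```text
spudger 0.59 centre [437.9 137.5] sides [np.float64(8.999868253972243), np.float64(156.91870441054863)] yaw -79.54714689182354 (257.9999694824219, 156.99998474121094)
pad 0.84 centre [439.9 140.2] sides [np.float64(64.03220061159446), np.float64(219.83742300654063)] yaw -78.03566997929786 (260.0, 150.5)
[437.7 144.8 230.9] [-179.8    0.   100.1]
[(array([251. , 147.6]), 0.66)]
```

```bash
python3 -c "
from h import *
print(ctrl.hand_in())"
```

```text
the job is handed in; nothing more can be done
None
```

The job is handed in, and the pass/fail result wasn't returned: the catch was pressed and the lid sprang open, both panels present (slots 2 and 3; slot 1 was empty) hang on the right and middle hooks, the lid is shut, and the spudger is back at the pad's centre after I re-centred it when it was knocked to the edge.

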